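# Refill the firelighter dispenser and hold its gate at the third click

### The job

Use the scoop to take at least three of the firelighter balls from the steel bin and tip them into the dispenser's hopper, then set the scoop down level on the table. Then turn the black knob clockwise three clicks, to the stop with the red dot and not on towards the fourth, so that at least three balls roll out into the catch tray, and finish while still gripping the knob at that third stop: it springs back if let go. Leave everything else on the table where it stands.

Things in the scene. Friction and masses are not known exactly. Their poses are not given: they have to be found in the camera images.
- bin_in (a point): Open steel bin, fixed, 235 (x) x 113 (y) x 45 mm high, walls and floor 5 mm (inside 225 x 103 mm). Point: centre of its inner floor, 5 mm above the table. Its x axis runs along its length, away from the robot; the balls lie in the +x half, where a ramp rises at 45 degrees from the floor, its foot 85 mm from this point.
- ball0_center (a point): One of five light brown pressed-wood firelighter balls, 26 mm diameter, 12 g, smooth, rolls easily; lies in the bin at the start. Point: its centre.
- ball1_center (a point): One of five light brown pressed-wood firelighter balls, 26 mm diameter, 12 g, smooth, rolls easily; lies in the bin at the start. Point: its centre.
- ball2_center (a point): One of five light brown pressed-wood firelighter balls, 26 mm diameter, 12 g, smooth, rolls easily; lies in the bin at the start. Point: its centre.
- ball3_center (a point): One of five light brown pressed-wood firelighter balls, 26 mm diameter, 12 g, smooth, rolls easily; lies in the bin at the start. Point: its centre.
- ball4_center (a point): One of five light brown pressed-wood firelighter balls, 26 mm diameter, 12 g, smooth, rolls easily; lies in the bin at the start. Point: its centre.
- scoop_grip (a point): Place to grip the scoop: middle of its dark wooden handle, 62 mm above its underside. Axes: x from the handle to the open mouth, z up. The handle is a level bar along x, 18 mm wide (y), 22 mm high, from 49 mm behind to 39 mm ahead of this point. The bucket reaches from 35 to 125 mm ahead of this point, 88 mm wide outside, open at the front (+x) and on top; back wall 40 mm high, side walls 34 mm, ending 22 mm short of the lip.
- scoop: Aluminium scoop, about 160 g, lying level on the table; origin under the bucket's centre, floor and walls 2 mm. Pushed level along the bin's floor, handle to the robot, until its lip meets the foot of the ramp, it gets under the balls and they end up in the bucket. Mouth tipped up 10 to 20 degrees keeps them in, down 20 degrees or more pours.
- scoop_in (a point): Centre of the scoop's bucket, 18 mm above its underside, 80 mm ahead of (+x) and 44 mm below scoop_grip.
- hopper_in (a point): Middle of the hopper of the green dispenser (fixed; axes: x away from the robot, y left, z up). The hopper is open on top, inside 140 mm (x) by 90 mm (y), walls 5 mm; its rim is 60 mm above this point (145 mm above the table). Its floor slopes down to +x, from 97 to 48 mm above the table, ending at an orange gate.
- gate: Orange gate of the hopper, full width, 62 to 66 mm ahead (+x) of hopper_in; shut, its top is 136 mm above the table; its two side posts reach 170 mm. It rises 10 mm for each stop of the knob: balls roll out under it only near the third stop. Origin: middle of its lower edge.
- tray_in (a point): Catch tray of the dispenser, beyond the gate (+x): 100 x 100 mm inside, floor at 5 mm, walls 55 mm high. Point: middle of the tray, 18 mm above the table.
- knob_grip (a point): Grip point of the black knob, on its upright axis, 113 mm above the table, 10 mm nearer (-x) and 145 mm to the right (-y) of hopper_in. A bar 44 mm long (its own x axis, turning with it), 15 mm thick (y), 34 mm high, its top 14 mm above this point, on a 46 mm disc; housing top 33 mm below this point. A white line marks its pointer end (-x), which points to the robot side at the start.
- knob_bar: The knob's bar itself, as described at knob_grip; origin on the axis 20 mm below that point.
- knob (a joint): Angle of the knob, rad: 0 at the start, growing CLOCKWISE seen from above. A stop every 0.419 rad (24 degrees): 0.419, 0.838, third 1.257 (large red dot on the housing; small white dots at the others); the fourth is not wanted. A spring (0.12 Nm at 0, 0.18 Nm at the third stop) drives it back to 0 whenever let go; each stop is felt as a rise and fall of about 0.08 Nm in the torque.
- wine1: Bystander: leave it where it stands. Origin at the centre of its underside. Green wine bottle, 74 mm diameter, 290 mm tall.
- wine2: Bystander: leave it where it stands. Origin at the centre of its underside. Amber wine bottle, 74 mm diameter, 290 mm tall.
- jar: Bystander: leave it where it stands. Origin at the centre of its underside. Jar of corks, 72 mm diameter, 100 mm tall.
- log: Bystander: leave it where it stands. Origin at the centre of its underside. Briquette log lying on its side, 68 mm diameter, 180 mm long along its x.
- mug: Bystander: leave it where it stands. Origin at the centre of its underside. Blue mug, 76 mm diameter, 90 mm tall.
- tape: Bystander: leave it where it stands. Origin at the centre of its underside. Roll of paper tape, 100 mm diameter, 40 mm high.
- carton: Bystander: leave it where it stands. Origin at the centre of its underside. Cardboard carton 100 x 140 x 90 mm.
There are look-alikes about, which are no part of the job. What is shaped like the scoop but green or yellow is not meant.

How it is judged:
By the outcome, as a careful person would: the job done as asked, in the order asked, and still so for the second after the job is handed in, while the arm keeps its last pose, push and grip.
It also fails if it takes over 72 s, if anything falls off the work surface, if the arm or the gripper's body presses on something with over 40 N, if the wrist force passes 120 N, or if a joint passes its speed limit or range.

### The arm

A 7-joint arm with a two-finger parallel gripper is mounted at the origin on the work surface. World frame = base frame: x ahead of the robot, y to its left, z up, the work surface at z = 0. Lengths are in m, angles in rad, forces in N, time in s.
With the tool pointing down it reaches from about 0.4 to 0.925 m from the base axis. Payload 5.6 kg.
Tool frame: the origin (TCP) lies midway between the tips of the shut fingers; the grasp point (between the pads) lies 19 mm behind it; z points along the fingers, y is the line along which they close (so a half turn about z gives the same grasp; the last joint's range is limited). The gripper opens to 85 mm and grips with 20 to 120 N. Pads are 22 mm wide; open, the fingers measure 114 mm over their backs; the gripper's body (76 mm by 85 mm) begins 54 mm behind the grasp point. The pads swing forward as they close: fully open they stand 13 mm farther back than shut.
Start: joints at [-1.285, 0.468, -0.012, 1.603, 0.006, 1.071, -0.056], TCP at [0.21, 0.615, 0.231] pointing down, gripper open.
Joint ranges: [-2.53, 2.53], [-0.31, 2.02], [-1.57, 1.55], [0.28, 2.44], [-1.29, 4.43], [0.15, 1.84], [-2.92, 2.92]. Speed limits (rad/s): [2.57, 2.57, 3.14, 3.14, 3.14, 3.14, 3.14].

### API

Orientations are given as a 3x3 rotation matrix whose columns are the frame's x, y, z axes.
In Python, from station import robot gives the robot as it stands.
- The arm moves only by the shell command python3 -m crank 'ROWS' [FORCE]. ROWS is JSON, a list that holds one entry, the list of rows, each a list of 5 numbers: the shift along the tool's x, y, z in m, then the turn about the tool's z in degrees, then the closure, from -1 (fully open) to 1 (shut), so that 0 is half open. In form: [[[dx, dy, dz, roll, jaw], ...]]. A call has 1 to 10 rows; each row shifts and turns the commanded pose from where the row before left it, along the tool's axes as they then stand; what a row does not reach is not made up. A row lasts 1/8 s, in which the tool goes at most 62.5 mm and 10.7 degrees, less where a joint would pass 70% of its speed; a pose out of reach is approached as far as the arm can. A call is refused whole if a number of a shift passes 0.0625 or a number of a turn 10.7, either way. A call with a gripper value outside its range is refused whole. The fingers move at their own pace and stop on an object; FORCE is the grip in N (left out, the last holds). Time passes only in rows, so rows that do not move let the fingers close. It gives the time, the measured TCP pose, the force, the opening and the grip force at its end, in the units of the state.
- robot.read_state(): the state, without advancing time (a new reading comes with each control period).
- robot.camera(name): name is "scene" or "top" or "wrist"; returns the picture (420x560x3 uint8, red, green, blue); there is no depth.
- robot.camera_params(name): a dict with "intrinsics" (3x3 intrinsics, pixels), "origin" and "attitude" of the camera in the world; the wrist camera has in their place "mount" (4x4, takes a point from camera to tool coordinates, whose origin is the TCP and whose axes are the flange's). Camera axes: x right, y down, z forward; pixel columns grow to the right and rows downward; lengths in m; the calibration is good to about 2 mm. A picture is of the moment at which its call begins: read the wrist's pose just before it. camera_params takes no time and is no camera call.
- robot.finish_job(): hands the job in; it is judged then, once.
The state is a dict: "clock": time; "joint_pos": joint angles; "dq": joint speeds; "joint_efforts": joint torques, N m; "tool_pos": TCP position; "orientation": TCP orientation; "wrist_force": force on the tool from outside, world axes, zero at the start; "torque": the same for the moment, N m; "opening": finger opening in m; "finger_force": force on a finger pad.
Only numpy, scipy, OpenCV 4.12 (cv2) and the standard library are available. Lean on these libraries where they do the work, as an engineer would, in place of code of your own. Each camera call takes 0.05 s, during which the arm holds its last target. There are 200 camera calls.

## Working session

There is one attempt and no reset: what is moved stays moved. The work goes in short steps, Python scripts to look and compute and a shell command to move; the robot and the scene stay as the last step left them, time stands still between calls to the robot, and variables do not carry over. Pictures are saved under pics/ and viewed, at most 10 in all, crops included, and the job is handed in when it is done.

```bash
mkdir -p pics; ls; python3 - <<'E'
from station import robot
import cv2,numpy as np
for n in("scene","top"):
    cv2.imwrite(f"pics/{n}0.png",robot.camera(n)[:,:,::-1]); p=robot.camera_params(n); print(n,{k:np.round(v,4).tolist() for k,v in p.items()})
print(robot.camera_params("wrist")); s=robot.read_state(); print(s)
E
```

```text
pics
scene {'intrinsics': [[428.1352, 0.0, 282.0104], [0.0, 428.1352, 208.9405], [0.0, 0.0, 1.0]], 'origin': [0.9964, -0.656, 1.062], 'attitude': [[0.7905, 0.4604, -0.404], [0.6125, -0.5963, 0.5188], [-0.0021, -0.6576, -0.7534]]}
top {'intrinsics': [[388.7312, 0.0, 271.68], [0.0, 388.7312, 201.3878], [0.0, 0.0, 1.0]], 'origin': [0.4189, 0.0238, 1.3551], 'attitude': [[-0.002, -0.9981, 0.0608], [-0.9998, 0.0009, -0.0177], [0.0177, -0.0608, -0.998]]}
{'intrinsics': array([[353.27513028,   0.        , 280.85106667],
       [  0.        , 353.27513028, 205.51671048],
       [  0.        ,   0.        ,   1.        ]]), 'mount': array([[ 5.42520054e-04, -9.66186013e-01, -2.57845485e-01,
         6.55522367e-02],
       [ 9.99998864e-01,  8.86746022e-04, -1.21872278e-03,
        -1.55685451e-03],
       [ 1.40615636e-03, -2.57844531e-01,  9.66185397e-01,
        -1.43484162e-01],
       [ 0.00000000e+00,  0.00000000e+00,  0.00000000e+00,
         1.00000000e+00]])}
{'clock': 0.1, 'joint_pos': array([-1.28501661,  0.46833092, -0.0116327 ,  1.60355455,  0.0059799 ,
        1.07136086, -0.05629947]), 'dq': array([ 7.54862839e-04, -1.62288878e-03, -9.75833478e-04, -1.80425398e-03,
       -1.11331041e-03,  5.89318582e-05, -1.68776018e-03]), 'joint_efforts': array([ 1.15558974e-03, -5.33509398e+01,  2.16061348e-02, -2.51963067e+01,
        1.14588754e-02,  4.29003660e-03, -3.08149504e-05]), 'tool_pos': array([0.20975399, 0.61469194, 0.23039691]), 'orientation': array([[-9.46421979e-01,  3.22932256e-01, -4.41580693e-04],
       [ 3.22932547e-01,  9.46420702e-01, -1.55749923e-03],
       [-8.50456296e-05, -1.61665228e-03, -9.99998690e-01]]), 'wrist_force': array([ 0.09755658, -0.22623706,  0.18948502]), 'torque': array([ 0.01468571,  0.0228913 , -0.00502023]), 'finger_force': 0.0, 'opening': 0.08518923156310174}
```

View pics/scene0.png

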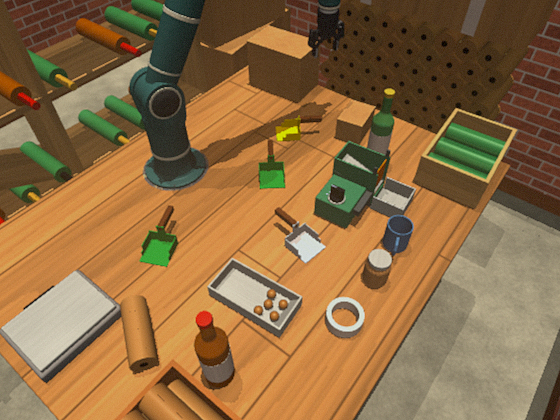

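View pics/top0.png

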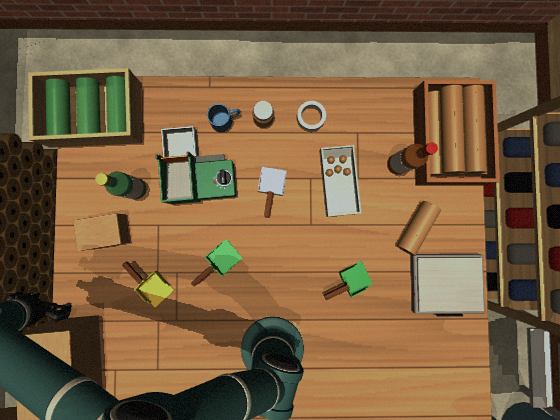

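The scene view shows the grey scoop at (300,240), the bin with its balls at (255,298) and the dispenser at (350,190). In the top view the scoop bucket is at (272,181), its handle at (268,205), the bin at (341,180), the hopper at (177,178) and the knob at (223,178). I'll enlarge the top view to pick points.

```bash
cat > h.py <<'E'
import numpy as np,cv2
from station import robot
def cast(n,uv,z,s=None):
    p=robot.camera_params(n); K=p["intrinsics"]
    if n=="wrist":
        T=np.eye(4);T[:3,:3]=s["orientation"];T[:3,3]=s["tool_pos"];T=T@p["mount"];R,o=T[:3,:3],T[:3,3]
    else: R,o=np.array(p["attitude"]),np.array(p["origin"])
    d=R@np.linalg.inv(K)@np.array([uv[0],uv[1],1.]); return o+d*(z-o[2])/d[2]
E
python3 - <<'E'
import cv2,numpy as np
im=cv2.imread("pics/top0.png")
c=im[120:225,150:370]
cv2.imwrite("pics/top1.png",cv2.resize(c,None,fx=3.6,fy=3.6,interpolation=cv2.INTER_CUBIC))
from h import cast
hsv=cv2.cvtColor(im,cv2.COLOR_BGR2HSV)
def rep(name,m,x0,x1,y0,y1,z):
    k=np.zeros_like(m);k[y0:y1,x0:x1]=m[y0:y1,x0:x1]
    n,l,st,ce=cv2.connectedComponentsWithStats(k)
    i=1+np.argmax(st[1:,4]);pts=np.argwhere(l==i)[:,::-1].astype(np.float32)
    r=cv2.minAreaRect(pts); b=cv2.boxPoints(r)
    print(name,st[i].tolist(),ce[i].round(1),[cast("top",q,z)[:2].round(3).tolist() for q in b],cast("top",r[0],z).round(3))
grey=((hsv[:,:,1]<60)&(hsv[:,:,2]>70)).astype(np.uint8)
rep("scoop",grey,250,295,150,205,.03)
rep("bin",cv2.morphologyEx(grey,cv2.MORPH_CLOSE,np.ones((9,9))),312,370,135,225,.045)
br=((hsv[:,:,1]>100)&(hsv[:,:,2]<120)).astype(np.uint8)
rep("handle",br,255,285,192,222,.07)
E
```

```text
scoop [258, 167, 28, 28, 635] [271.7 180.4] [[0.535, 0.05], [0.621, 0.038], [0.608, -0.05], [0.522, -0.038]] [ 0.571 -0.     0.03 ]
bin [321, 145, 40, 71, 2280] [340.5 180.4] [[0.681, -0.166], [0.694, -0.28], [0.46, -0.301], [0.448, -0.188]] [ 0.57  -0.234  0.045]
handle [264, 192, 13, 26, 168] [268.6 204. ] [[0.451, 0.041], [0.533, 0.017], [0.524, -0.014], [0.442, 0.01]] [0.487 0.013 0.07 ]
```

View pics/top1.png

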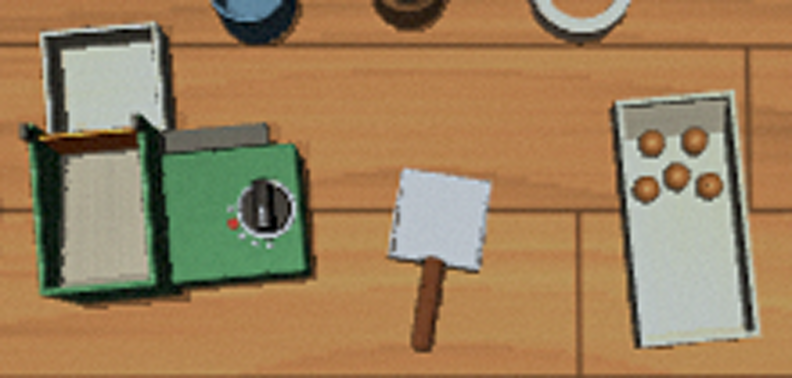

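The crop shows five balls at (636–720,130–200), the hopper opening spanning roughly (60,150)–(150,285), the knob at (265,207) with its red dot at (233,223), and the scoop handle running (433,260)–(422,350).

```bash
python3 - <<'E'
from h import *
f=lambda u,v,z:cast("top",(150+(u+.5)/3.6-.5,120+(v+.5)/3.6-.5),z)
B=np.array([.570,-.234]);a=np.radians(5.3);X=np.array([np.cos(a),np.sin(a)]);Y=np.array([-X[1],X[0]])
for q in[(651,142),(694,140),(677,176),(646,188),(709,185)]:
    p=f(*q,.024)[:2]; print("ball",p.round(3),((p-B)@X).round(3),((p-B)@Y).round(3))
print("hopper rear corners",f(43,295,.145),f(156,284,.145)); print("post tops",f(27,130,.17),f(138,120,.17))
print("knob",f(264,206,.127)); print("box corners z.08",f(298,145,.08),f(307,275,.08)); print("tray",[f(*q,.06).round(3) for q in[(42,33),(157,25)]])
im=cv2.imread("pics/top0.png");hsv=cv2.cvtColor(im,cv2.COLOR_BGR2HSV)
m=(hsv[:,:,2]<45)[165:195,208:238];p=np.argwhere(m);print(p.mean(0)[::-1]+[208,165],len(p))
E
```

```text
ball [ 0.647 -0.204] 0.079 0.023
ball [ 0.649 -0.245] 0.077 -0.019
ball [ 0.614 -0.229] 0.044 0.001
ball [ 0.602 -0.199] 0.035 0.032
ball [ 0.605 -0.259] 0.033 -0.028
hopper rear corners [0.49233593 0.3440065  0.145     ] [0.5017639  0.24702177 0.145     ]
post tops [0.63136882 0.35305718 0.17      ] [0.64007379 0.25912798 0.17      ]
knob [0.57177898 0.15625415 0.127     ]
box corners z.08 [0.63391137 0.13051606 0.08      ] [0.5143355  0.12182486 0.08      ]
tray [array([0.742, 0.371, 0.06 ]), array([0.75 , 0.264, 0.06 ])]
[228.52439024 178.1097561 ] 82
```

```bash
python3 -m crank '[[[-0.0385,-0.04,0,0,-1],[-0.0385,-0.04,0,0,-1],[-0.0385,-0.04,0,0,-1],[-0.0385,-0.04,0,0,-1],[-0.0385,-0.04,0,0,-1],[-0.0385,-0.04,0,0,-1],[-0.0385,-0.04,0,0,-1],[-0.0385,-0.04,0,0,-1],[-0.0385,-0.04,0,0,-1],[-0.0385,-0.04,0,0,-1]]]'
python3 -m crank '[[[-0.0385,-0.04,0,0,-1],[-0.0385,-0.04,0,0,-1],[0,0,0.03,-5.5,-1],[0,0,0.03,-5.5,-1],[0,0,0,0,-1],[0,0,0,0,-1]]]'
python3 - <<'E'
from h import *
s=robot.read_state();im=robot.camera("wrist");cv2.imwrite("pics/w1.png",im[:,:,::-1])
print(s["clock"],s["joint_pos"].round(2),s["tool_pos"].round(3),s["orientation"].round(3).tolist())
hsv=cv2.cvtColor(im,cv2.COLOR_RGB2HSV)
E
```

```text
clock: 1.35
tool_pos: [0.4455, 0.1106, 0.2313]
orientation: [[-0.946, 0.323, 0.0], [0.323, 0.946, 0.0], [-0.0, 0.0, -1.0]]
wrist_force: [0.8, 0.7, -0.3]
opening: 0.0857
finger_force: 0.0
clock: 2.1
tool_pos: [0.4927, 0.0117, 0.1721]
orientation: [[-0.99, 0.138, 0.001], [0.138, 0.99, 0.0], [-0.001, 0.0, -1.0]]
wrist_force: [0.9, -0.7, 1.6]
opening: 0.0854
finger_force: 0.0
2.1 [-0.38  0.28  0.34  2.05 -0.13  0.82  1.46] [0.493 0.012 0.172] [[-0.99, 0.138, 0.001], [0.138, 0.99, 0.0], [-0.001, 0.0, -1.0]]
```

View pics/w1.png

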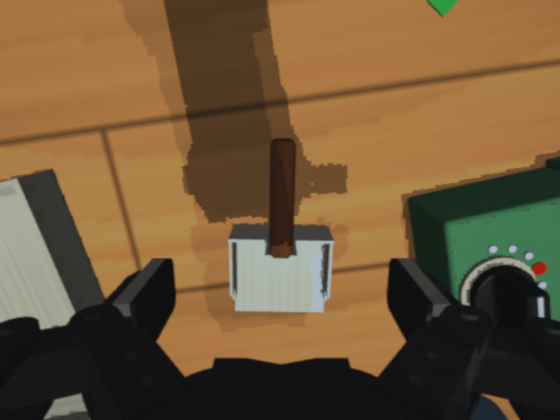

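The wrist view shows the scoop handle from (283,138) to (281,257), with the bucket at (281,270), almost aligned with the tool.

```bash
python3 - <<'E'
from h import *
s=robot.read_state();R=s["orientation"]
im=cv2.imread("pics/w1.png");hsv=cv2.cvtColor(im,cv2.COLOR_BGR2HSV)
for n,q,z in[("tail",(283,138),.073),("front",(281.5,255),.073),("lipL",(235,311),.002),("lipR",(324,312),.002)]:
    p=cast("wrist",q,z,s);print(n,p.round(4),"tool",(R.T@(p-s["tool_pos"])).round(4))
E
```

```text
tail [0.4451 0.0182 0.073 ] tool [ 0.0484 -0.0003  0.0993]
front [0.5294 0.0056 0.073 ] tool [-0.0368 -0.0012  0.0995]
lipL [ 0.6126 -0.0528  0.002 ] tool [-0.1271 -0.0476  0.1706]
lipR [0.6259 0.0353 0.002 ] tool [-0.1281  0.0414  0.1707]
```

```bash
python3 -m crank '[[[0,0,0.042,0,-1],[0,0,0.042,0,-1],[0,0,0.042,0,-1],[0,0,0,0,-1],[0,0,0,0,1],[0,0,0,0,1],[0,0,0,0,1],[0,0,0,0,1],[0,0,0,0,1],[0,0,0,0,1]]]' 25
python3 -m crank '[[[0,0,-0.02,0,1],[0,0,-0.02,0,1],[0,0,-0.02,0,1],[0,0,-0.02,0,1],[0,0,0,0,1],[0,0,0,0,1],[0,0,0,0,1]]]' 25
python3 - <<'E'
from h import *
im=robot.camera("wrist");cv2.imwrite("pics/w2.png",im[:,:,::-1]);im=robot.camera("scene");cv2.imwrite("pics/s2.png",cv2.resize(im[150:290,210:400,::-1],None,fx=4,fy=4))
s=robot.read_state();print(s["wrist_force"],s["torque"])
E
```

```text
clock: 3.4
tool_pos: [0.4927, 0.0118, 0.0462]
orientation: [[-0.991, 0.136, 0.001], [0.136, 0.991, 0.0], [-0.001, 0.001, -1.0]]
wrist_force: [-2.5, 0.0, 6.3]
opening: 0.0174
finger_force: 28.1
clock: 4.28
tool_pos: [0.4914, 0.0116, 0.1243]
orientation: [[-0.991, 0.136, -0.002], [0.136, 0.991, -0.0], [0.002, -0.001, -1.0]]
wrist_force: [-0.8, 0.6, -2.5]
opening: 0.0176
finger_force: 27.0
[ 0.23790025  0.13516361 -1.33018591] [0.02085461 0.05309943 0.03152873]
```

View pics/s2.png

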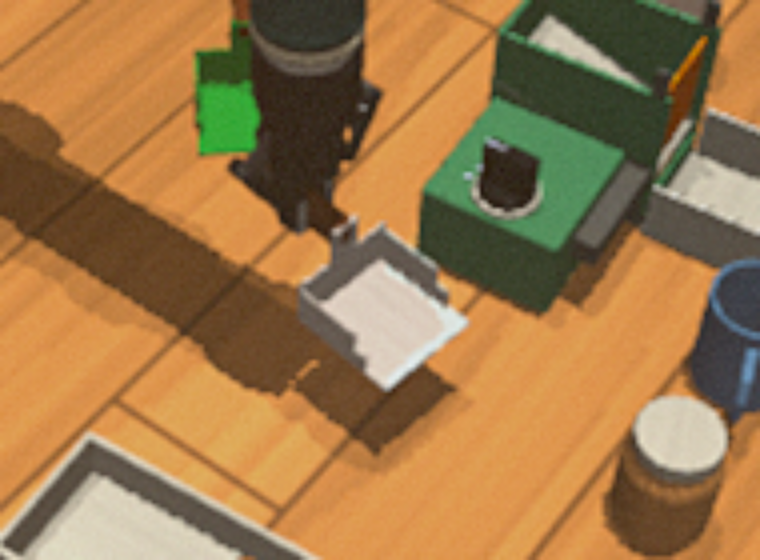

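The crop shows the scoop lifted in the gripper and looking roughly level, perhaps slightly nose-down. I'll measure its pitch from the wrist image.

```bash
cat >> h.py <<'E'
def lip_pred(deg):
    # pixel row of the lip middle in the wrist view, pitch up positive; pivot = grasp point
    p=robot.camera_params("wrist");T=np.linalg.inv(p["mount"]);t=np.radians(deg);f,d=.126,.0625
    q=np.array([-(f*np.cos(t)+d*np.sin(t)),0,-.019+d*np.cos(t)-f*np.sin(t),1]);c=T@q
    uv=p["intrinsics"]@c[:3]/c[2]; return uv[1],353.3*.088/c[2]
def pitch(im):
    hsv=cv2.cvtColor(im,cv2.COLOR_BGR2HSV);col=((hsv[:,:,1]<70)&(hsv[:,:,2]>90)).astype(np.uint8)
    k=np.zeros_like(col);k[200:,190:375]=col[200:,190:375]
    n,l,st,_=cv2.connectedComponentsWithStats(k);i=1+np.argmax(st[1:,4]);row=st[i][1]+st[i][3]
    print("blob",st[i].tolist(),"lip row",row,{d:np.round(lip_pred(d),0).tolist() for d in(-30,-20,-10,-5,0,5,10,15,20)})
E
python3 - <<'E'
from h import *
for f in("pics/w2.png",): pitch(cv2.imread(f))
E
```

```text
blob [305, 339, 10, 21, 167] lip row 360 {-30: [306.0, 115.0], -20: [340.0, 119.0], -10: [376.0, 126.0], -5: [396.0, 130.0], 0: [416.0, 135.0], 5: [438.0, 141.0], 10: [460.0, 148.0], 15: [485.0, 156.0], 20: [510.0, 165.0]}
```

View pics/w2.png

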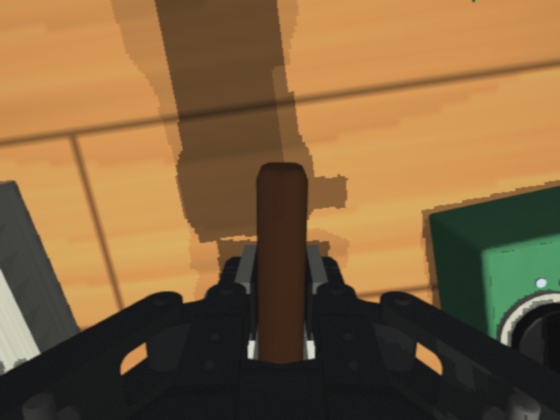

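The handle's tail top edge is at row 162 here, and the gripper hides the lip. I'll predict the tail row and the scene lip corner (307,247) as functions of pitch.

```bash
cat >> h.py <<'E'
def pred(deg,s,dz=0.0):
    t=np.radians(deg);w=robot.camera_params("wrist");sc=robot.camera_params("scene")
    def pt(f,y,u):  # f ahead, y tool y, u up, from the grasp point in scoop axes -> tool coordinates
        return np.array([-(f*np.cos(t)-u*np.sin(t)),y,-.019+dz-(u*np.cos(t)+f*np.sin(t))])
    c=np.linalg.inv(w["mount"])@np.r_[pt(-.049,0,.011),1];a=w["intrinsics"]@c[:3]/c[2]
    o=[]
    for y in(-.044,.044):
        p=s["orientation"]@pt(.125,y,-.062)+s["tool_pos"];c=np.array(sc["attitude"]).T@(p-sc["origin"]);o.append((sc["intrinsics"]@c/c[2])[:2].round(0).tolist())
    return a[1].round(0),o
E
python3 - <<'E'
from h import *
s=robot.read_state()
for d in(-30,-20,-15,-10,-5,0,5,10,15,20): print(d,pred(d,s,.0))
E
```

```text
-30 (np.float64(223.0), [[294.0, 247.0], [314.0, 231.0]])
-20 (np.float64(197.0), [[298.0, 248.0], [319.0, 232.0]])
-15 (np.float64(187.0), [[301.0, 248.0], [321.0, 231.0]])
-10 (np.float64(178.0), [[303.0, 248.0], [323.0, 231.0]])
-5 (np.float64(171.0), [[304.0, 247.0], [325.0, 230.0]])
0 (np.float64(165.0), [[306.0, 246.0], [327.0, 229.0]])
5 (np.float64(161.0), [[307.0, 245.0], [328.0, 227.0]])
10 (np.float64(158.0), [[309.0, 243.0], [330.0, 226.0]])
15 (np.float64(157.0), [[310.0, 241.0], [331.0, 224.0]])
20 (np.float64(156.0), [[310.0, 239.0], [332.0, 221.0]])
```

```bash
cat >> h.py <<'E'
def tail(im,col=282):
    # row where the brown handle's tail begins (wrist view, BGR), and its pitch
    h=cv2.cvtColor(im,cv2.COLOR_BGR2HSV)[:,:,2][:,col-8:col+9].astype(float).mean(1)
    a=cv2.cvtColor(im,cv2.COLOR_BGR2LAB)[:,col-8:col+9].astype(float).mean(1)
    g=np.abs(a[4:]-a[:-4]).sum(1)[120:300];r=122+np.argmax(g)
    d=np.arange(-45,16);s=robot.read_state();q=[pred(x,s)[0] for x in d]
    return r,int(d[np.argmin(np.abs(np.array(q)-r))])
def look(name):
    im=robot.camera("wrist")[:,:,::-1].copy();cv2.imwrite(f"pics/{name}.png",im);s=robot.read_state()
    print("tail",tail(im),"F",s["wrist_force"].round(1),"op",s["opening"].round(4),"ff",s["finger_force"])
E
python3 -m crank '[[[0,0,0.02,0,1],[0,0,0.02,0,1],[0,0,0,0,1],[0,0,0,0,1]]]' 20
python3 -c "import cv2,h;print(h.tail(cv2.imread('pics/w2.png')));h.look('t1')"
python3 -m crank '[[[0,0,0,0,0.62],[0,0,0,0,0.62],[0,0,0,0,0.62],[0,0,0,0,0.62]]]' 20
python3 -c "import h;h.look('t2')"
python3 -m crank '[[[0,0,0,0,0.60],[0,0,0,0,0.60],[0,0,0,0,0.60],[0,0,0,0,0.60]]]' 20
python3 -c "import h;h.look('t3')"
```

```text
clock: 4.88
tool_pos: [0.4925, 0.0116, 0.0856]
orientation: [[-0.991, 0.137, 0.0], [0.137, 0.991, -0.0], [-0.0, -0.0, -1.0]]
wrist_force: [1.1, 0.3, -1.0]
opening: 0.0174
finger_force: 27.1
(np.int64(162), 4)
clock: 5.42
tool_pos: [0.4922, 0.0117, 0.0854]
orientation: [[-0.991, 0.137, 0.0], [0.137, 0.991, 0.0], [-0.0, 0.0, -1.0]]
wrist_force: [1.3, 0.2, -1.4]
opening: 0.0176
finger_force: 27.1
clock: 5.98
tool_pos: [0.4921, 0.0117, 0.0853]
orientation: [[-0.991, 0.136, 0.0], [0.136, 0.991, 0.0], [0.0, 0.0, -1.0]]
wrist_force: [0.2, -0.3, -1.6]
opening: 0.0173
finger_force: 27.1Traceback (most recent call last):
  File "<string>", line 1, in <module>
    import cv2,h;print(h.tail(cv2.imread('pics/w2.png')));h.look('t1')
                                                          ~~~~~~^^^^^^
  File "h.py", line 37, in look
    print("tail",tail(im),"F",s["wrist_force"].round(1),"op",s["opening"].round(4),"ff",s["finger_force"])
                                                             ^^^^^^^^^^^^^^^^^^
AttributeError: 'float' object has no attribute 'round'
Traceback (most recent call last):
  File "h.py", line 37, in look
    print("tail",tail(im),"F",s["wrist_force"].round(1),"op",s["opening"].round(4),"ff",s["finger_force"])
                                                             ^^^^^^^^^^^^^^^^^^
AttributeError: 'float' object has no attribute 'round'
Traceback (most recent call last):
  File "h.py", line 37, in look
    print("tail",tail(im),"F",s["wrist_force"].round(1),"op",s["opening"].round(4),"ff",s["finger_force"])
                                                             ^^^^^^^^^^^^^^^^^^
AttributeError: 'float' object has no attribute 'round'
```

```bash
sed -i 's/s\["opening"\].round(4)/round(s["opening"],4)/' h.py
python3 -m crank '[[[0,0,0,0,0.585],[0,0,0,0,0.585],[0,0,0,0,0.585]]]' 20 |tail -2
python3 -c "import h;h.look('t4')"
python3 -m crank '[[[0,0,0,0,0.57],[0,0,0,0,0.57],[0,0,0,0,0.57]]]' 20 |tail -2
python3 -c "import h;h.look('t5')"
python3 -m crank '[[[0,0,0,0,0.555],[0,0,0,0,0.555],[0,0,0,0,0.555]]]' 20 |tail -2
python3 -c "import h;h.look('t6')"
```

```text
opening: 0.0182
finger_force: 13.7
tail (np.int64(162), 4) F [-0.1  0.5 -1.3] op 0.0176 ff 13.744827657938004
opening: 0.0187
finger_force: 0.0
tail (np.int64(146), 13) F [0.3 0.1 0.4] op 0.0187 ff 0.0
opening: 0.0189
finger_force: 0.0
tail (np.int64(146), 13) F [ 0.   0.  -0.2] op 0.0193 ff 0.0
```

```bash
python3 - <<'E'
from h import *
im=cv2.imread("pics/t6.png");s=robot.read_state();R=s["orientation"]
hsv=cv2.cvtColor(im,cv2.COLOR_BGR2HSV)
print(hsv[200,230:335:5].tolist())
for r in(160,200,240):
    g=np.abs(np.diff(im[r-3:r+4,230:335].astype(float).mean(0),axis=0)).sum(1);i=np.sort(np.argsort(g)[-6:])+230;print(r,i)
for q in[(282,146)]:
    p=cast("wrist",q,.073,s);print((R.T@(p-s["tool_pos"])).round(4))
cv2.imwrite("pics/t6.png",im)
E
```

```text
[[15, 144, 106], [15, 144, 106], [15, 143, 105], [15, 146, 105], [15, 147, 104], [15, 146, 105], [15, 142, 77], [12, 148, 55], [12, 145, 58], [12, 157, 60], [11, 148, 62], [11, 144, 62], [11, 146, 61], [12, 141, 56], [15, 152, 129], [15, 150, 134], [15, 153, 132], [15, 150, 133], [14, 150, 134], [15, 149, 132], [15, 148, 133]]
160 [258 259 297 298 315 319]
200 [258 259 260 297 298 299]
240 [260 261 262 298 299 310]
[ 0.0512 -0.0011  0.0123]
```

View pics/t6.png

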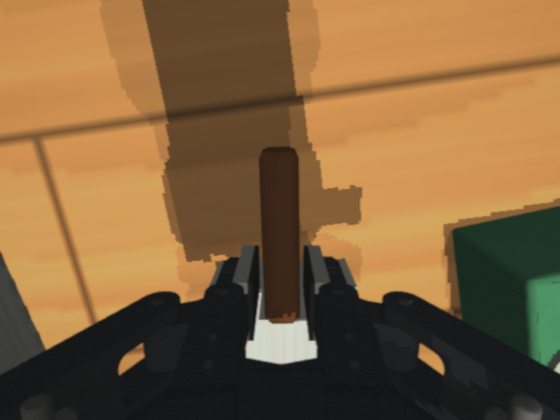

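The scoop is back flat on the table between the fingers, handle tail at (280,150), about 2 mm further from the bucket side than before. I'll regrip firmly and carry it above the bin.

```bash
python3 -m crank '[[[0,0,0,0,0.4],[0,0,0.02,0,0.3],[0,0,0.02,0,0.3],[0,0,0,0,1],[0,0,0,0,1],[0,0,0,0,1],[0,0,0,0,1]]]' 70
python3 -m crank '[[[0,0,-0.025,0,1],[0,0,-0.03,0,1],[0,0,-0.025,-6.6,1],[0,0,0,-6.6,1],[0.015,-0.0505,0,0,1],[0.015,-0.0505,0,0,1],[0.015,-0.0505,0,0,1],[0.015,-0.0505,0,0,1],[0.015,-0.0505,0,0,1],[0,0,0,0,1]]]' 70
python3 -m crank '[[[0,0,0,0,1],[0,0,0,0,1]]]'
python3 - <<'E'
from h import *
look('b0');s=robot.read_state();print(s["tool_pos"],s["orientation"][:,0])
im=robot.camera("scene")[:,:,::-1];cv2.imwrite("pics/s3.png",cv2.resize(im[190:350,170:380],None,fx=3.7,fy=3.7))
# expected bin features in the wrist view: rim corners, robot-side
E
```

```text
clock: 8.18
tool_pos: [0.4925, 0.0118, 0.0458]
orientation: [[-0.991, 0.136, 0.001], [0.136, 0.991, 0.0], [-0.001, 0.0, -1.0]]
wrist_force: [0.7, -0.5, -1.3]
opening: 0.0167
finger_force: 69.8
clock: 9.43
tool_pos: [0.4395, -0.2516, 0.1259]
orientation: [[-0.996, -0.085, 0.001], [-0.085, 0.996, -0.003], [-0.0, -0.003, -1.0]]
wrist_force: [-0.7, 0.3, -1.7]
opening: 0.0167
finger_force: 69.7
clock: 9.68
tool_pos: [0.4415, -0.2452, 0.1253]
orientation: [[-0.995, -0.096, 0.0], [-0.096, 0.995, 0.001], [-0.0, 0.001, -1.0]]
wrist_force: [-0.2, -0.8, -1.3]
opening: 0.0169
finger_force: 69.7
tail (np.int64(161), 7) F [ 0.1 -0.5 -2.2] op 0.0169 ff 69.722900390625
[ 0.44151543 -0.24526063  0.12526835] [-9.95396004e-01 -9.58477126e-02 -1.03987352e-04]
```

View pics/s3.png

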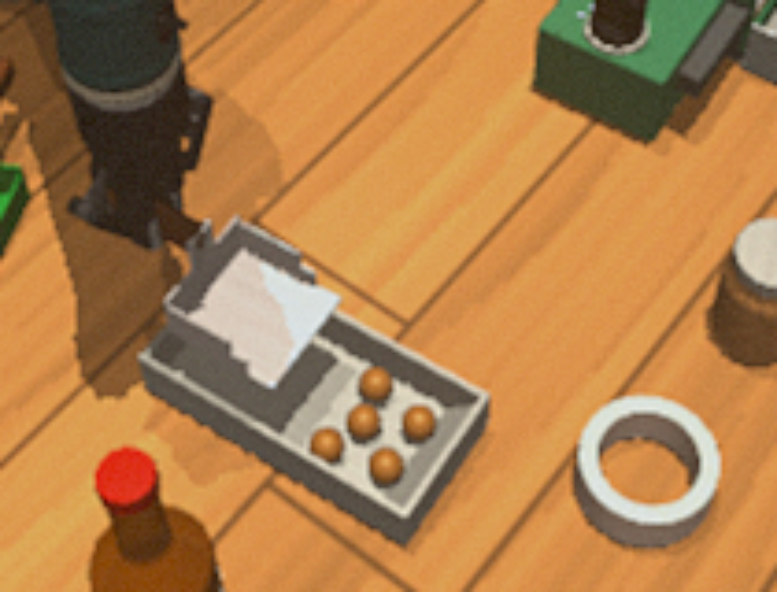

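The crop shows the scoop level above the bin, lip corners at (272,387) and (338,298), balls still ahead of it and bin rim corners at (143,355), (237,220), (488,400) and (408,515).

```bash
python3 - <<'E'
from h import *
f=lambda u,v,z:cast("scene",(170+(u+.5)/3.7-.5,190+(v+.5)/3.7-.5),z)[:2]
c=np.array([f(143,355,.045),f(237,220,.045),f(488,400,.045),f(408,513,.045)]);print("bin",c.round(3).tolist(),c.mean(0))
l=np.array([f(272,387,.081),f(338,298,.081)]);print("lip",l.round(3).tolist(),l.mean(0))
d=(c[2]+c[3]-c[0]-c[1]);d/=np.linalg.norm(d);print("yaw",np.degrees(np.arctan2(d[1],d[0])),"lip in bin",(l-c.mean(0))@d,(l-c.mean(0))@np.array([-d[1],d[0]]))
E
```

```text
bin [[0.462, -0.298], [0.435, -0.165], [0.685, -0.173], [0.693, -0.276]] [ 0.56856186 -0.22785904]
lip [[0.57, -0.274], [0.56, -0.189]] [ 0.56510883 -0.23139502]
yaw 1.6050517351741183 lip in bin [ 0.00043382 -0.00753525] [-0.04604446  0.03916872]
```

```bash
python3 -m crank '[[[0,-0.002,0.03,0,1],[0,0,0.03,0,1],[0,0,0.009,0,1],[0,0,0.005,0,1],[0,0,0,0,1],[0,0,0,0,1]]]' 
python3 -m crank '[[[-0.01,0,0.0005,0,1],[-0.01,0,0,0,1],[-0.01,0,0,0,1],[-0.01,0,0,0,1],[-0.01,0,0,0,1],[-0.01,0,0,0,1],[-0.01,0,0,0,1],[-0.01,0,0,0,1],[-0.005,0,0,0,1],[0,0,0,0,1]]]'
python3 -c "
from h import *
look('b1');print(robot.read_state()['tool_pos'])"
```

```text
clock: 10.52
tool_pos: [0.4419, -0.249, 0.0521]
orientation: [[-0.996, -0.093, 0.002], [-0.093, 0.996, -0.001], [-0.002, -0.001, -1.0]]
wrist_force: [-0.1, 0.6, -0.8]
opening: 0.017
finger_force: 69.7
clock: 11.78
tool_pos: [0.5261, -0.2407, 0.0507]
orientation: [[-0.996, -0.094, 0.0], [-0.094, 0.996, -0.0], [-0.0, -0.0, -1.0]]
wrist_force: [-0.1, 1.0, -1.9]
opening: 0.0173
finger_force: 69.7
tail (np.int64(161), 6) F [-0.4 -0.  -1.7] op 0.0168 ff 69.700927734375
[ 0.52568716 -0.24075041  0.05068598]
```

```bash
python3 -m crank '[[[-0.003,0,0,0,1],[-0.003,0,0,0,1],[-0.003,0,0,0,1],[0,0,0,0,1],[0,0,0,0,1]]]' 40
python3 -m crank '[[[-0.003,0,0,0,1],[-0.003,0,0,0,1],[-0.003,0,0,0,1],[-0.003,0,0,0,1],[0,0,0,0,1],[0,0,0,0,1]]]' 40
python3 - <<'E'
from h import *
look('b2');s=robot.read_state();print(s["tool_pos"])
im=robot.camera("scene")[:,:,::-1];cv2.imwrite("pics/s4.png",cv2.resize(im[190:350,170:380],None,fx=3.7,fy=3.7))
E
```

```text
clock: 12.45
tool_pos: [0.5322, -0.2401, 0.0506]
orientation: [[-0.996, -0.092, -0.005], [-0.092, 0.996, 0.001], [0.005, 0.002, -1.0]]
wrist_force: [-7.3, -0.1, 3.1]
opening: 0.0174
finger_force: 70.5
clock: 13.2
tool_pos: [0.5321, -0.2395, 0.0492]
orientation: [[-0.996, -0.09, -0.027], [-0.09, 0.996, 0.007], [0.026, 0.009, -1.0]]
wrist_force: [-36.0, 1.5, 21.9]
opening: 0.0171
finger_force: 73.7
tail (np.int64(160), 8) F [-35.7   1.9  21.8] op 0.017 ff 73.67417335510254
[ 0.532144   -0.23958577  0.04918911]
```

View pics/s4.png

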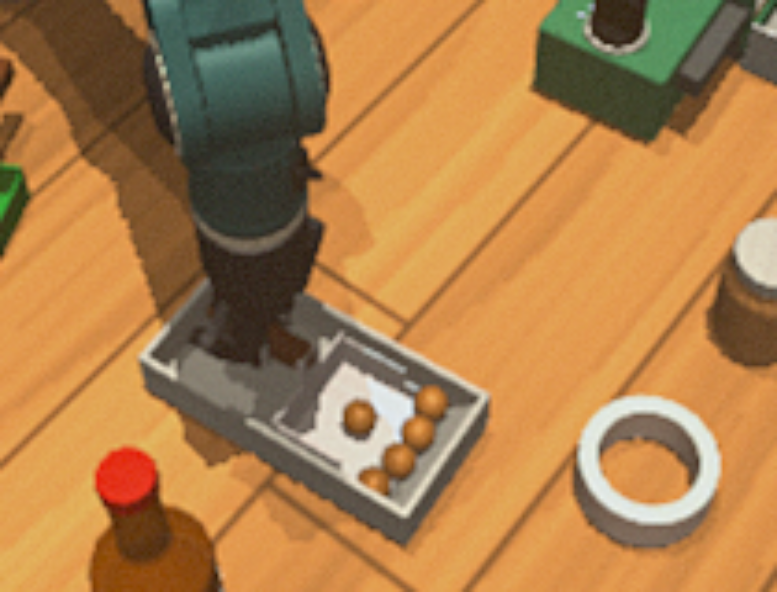

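The crop shows one ball in the bucket at (358,418) and four in a row at the lip against the ramp, at (432,402) to (375,485). The lip jams on the ramp, so I'll back off the pressure and slide the scoop up along the ramp. Then I'll rest the lip on the far rim and lower the handle to tip the mouth up.

```bash
python3 -m crank '[[[0.007,0,0,0,1],[0.007,0,0,0,1],[0,0,0,0,1],[0,0,0,0,1]]]'
python3 -m crank '[[[-0.004,0,-0.0045,0,1],[-0.004,0,-0.0045,0,1],[-0.004,0,-0.0045,0,1],[-0.004,0,-0.004,0,1],[-0.004,0,-0.004,0,1],[-0.004,0,-0.004,0,1],[0,0,0,0,1],[0,0,0,0,1]]]'
python3 -c "
from h import *
look('b3');print(robot.read_state()['tool_pos']);cv2.imwrite('pics/s5.png',robot.camera('scene')[:,:,::-1])"
```

```text
clock: 13.8
tool_pos: [0.5339, -0.2401, 0.051]
orientation: [[-0.996, -0.094, 0.001], [-0.094, 0.996, -0.0], [-0.001, -0.0, -1.0]]
wrist_force: [-0.2, -0.5, -1.8]
opening: 0.0173
finger_force: 69.9
clock: 14.8
tool_pos: [0.5553, -0.2379, 0.0758]
orientation: [[-0.996, -0.093, -0.003], [-0.093, 0.996, 0.001], [0.003, 0.001, -1.0]]
wrist_force: [-4.8, 0.7, -1.1]
opening: 0.0169
finger_force: 70.1
tail (np.int64(160), 8) F [-5.1 -1.7 -1.1] op 0.0172 ff 70.11049747467041
[ 0.55525406 -0.23791298  0.07584865]
```

```bash
python3 -m crank '[[[-0.002,0,-0.004,0,1],[-0.002,0,-0.004,0,1],[0,0,-0.005,0,1],[0,0,-0.005,0,1],[0,0,-0.004,0,1],[0,0,0,0,1]]]'
python3 -c "
from h import *
look('b4');cv2.imwrite('pics/s6.png',cv2.resize(robot.camera('scene')[190:350,170:380,::-1],None,fx=3.7,fy=3.7))
im=cv2.imread('pics/s6.png')
h=cv2.cvtColor(im,cv2.COLOR_BGR2HSV);m=((h[:,:,0]>6)&(h[:,:,0]<18)&(h[:,:,1]>130)&(h[:,:,2]>60)).astype(np.uint8);m[:,:250]=0;m[:330]=0;m[520:]=0;m[:,500:]=0
n,l,st,c=cv2.connectedComponentsWithStats(m)
print([(st[i].tolist(),c[i].round(0).tolist()) for i in range(1,n) if st[i][4]>150])"
```

```text
clock: 15.65
tool_pos: [0.5626, -0.2376, 0.0996]
orientation: [[-0.996, -0.094, 0.004], [-0.094, 0.996, -0.001], [-0.004, -0.001, -1.0]]
wrist_force: [-0.1, -0.5, -3.0]
opening: 0.0169
finger_force: 69.9
tail (np.int64(160), 8) F [-0.2  0.  -2.4] op 0.017 ff 69.86910939216614
[([300, 330, 40, 21, 462], [319.0, 336.0]), ([393, 330, 107, 190, 11580], [460.0, 427.0]), ([367, 382, 32, 33, 849], [383.0, 398.0]), ([250, 453, 109, 67, 3703], [286.0, 497.0])]
```

View pics/s6.png

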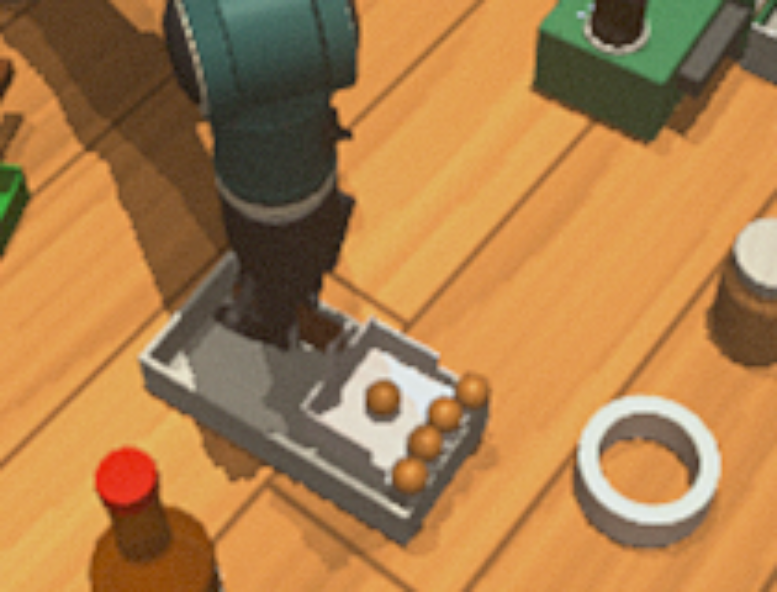

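The crop shows the scoop level at rim height with all five balls on its floor: one at (383,398) and four along the lip at (410–473,390–475). Next I'll move forward over the rim and lower the handle so the mouth tips up.

```bash
python3 -m crank '[[[-0.018,0,0,0,1],[0,0,0.009,0,1],[0,0,0.005,0,1],[0,0,0.005,0,1],[0,0,0.005,0,1],[0,0,0.005,0,1],[0,0,0,0,1]]]'
python3 -c "
from h import *
look('b5')"
python3 -m crank '[[[0,0,0.005,0,1],[0,0,0.005,0,1],[0,0,0.005,0,1],[0,0,0.003,0,1],[0,0,0,0,1],[0,0,0,0,1]]]'
cat >> h.py <<'E'
def balls(n="scene"):
    im=robot.camera(n)[:,:,::-1].copy();s=robot.read_state()
    return im,s
E
python3 - <<'E'
from h import *
look('b6');im,s=balls();cv2.imwrite('pics/s7.png',im);h=cv2.cvtColor(im,cv2.COLOR_BGR2HSV)
b4=cv2.imread('pics/s6.png');hh=cv2.cvtColor(b4,cv2.COLOR_BGR2HSV)
print("ball hsv",[hh[y,x].tolist() for x,y in[(383,398),(445,412),(410,475)]],"wood",hh[450,560].tolist(),hh[300,500].tolist())
for d in(0,5,10,15,20):print(d,pred(d,s))
E
```

```text
clock: 16.62
tool_pos: [0.5745, -0.2369, 0.069]
orientation: [[-0.996, -0.091, -0.006], [-0.092, 0.996, 0.001], [0.006, 0.002, -1.0]]
wrist_force: [-10.9, 0.5, 8.4]
opening: 0.0169
finger_force: 73.7
tail (np.int64(159), 10) F [-11.    1.6  10.4] op 0.0168 ff 73.59788417816162
clock: 17.42
tool_pos: [0.5725, -0.2373, 0.0505]
orientation: [[-0.996, -0.091, -0.01], [-0.091, 0.996, 0.001], [0.01, 0.002, -1.0]]
wrist_force: [-13.9, -0.2, 8.3]
opening: 0.0166
finger_force: 77.4
tail (np.int64(156), 13) F [-14.8  -0.1   8.1] op 0.0167 ff 77.43956923484802
ball hsv [[15, 173, 193], [16, 161, 225], [15, 171, 222]] wood [16, 157, 227] [16, 163, 229]
0 (np.float64(166.0), [[284.0, 335.0], [301.0, 309.0]])
5 (np.float64(162.0), [[286.0, 334.0], [303.0, 308.0]])
10 (np.float64(159.0), [[287.0, 333.0], [304.0, 306.0]])
15 (np.float64(158.0), [[288.0, 331.0], [306.0, 305.0]])
20 (np.float64(157.0), [[289.0, 330.0], [306.0, 303.0]])
```

```bash
python3 -m crank '[[[0,0,-0.005,0,1],[0,0,-0.01,0,1],[0,0,-0.02,0,1],[0,0,-0.03,0,1],[0,0,-0.03,0,1],[0,0,-0.02,0,1],[0,0,-0.01,0,1],[0,0,0,0,1],[0,0,0,0,1]]]'
cat >> h.py <<'E'
def proj(P,n="scene"):
    p=robot.camera_params(n);c=np.array(p["attitude"]).T@(np.array(P)-p["origin"]);return (p["intrinsics"]@c/c[2])[:2]
def bucket(deg,name):
    s=robot.read_state();im=robot.camera("scene")[:,:,::-1].copy();cv2.imwrite(f"pics/{name}.png",im);t=np.radians(deg)
    def W(f,y,u): return s["orientation"]@np.array([-(f*np.cos(t)-u*np.sin(t)),y,-.0162-(u*np.cos(t)+f*np.sin(t))])+s["tool_pos"]
    poly=np.array([proj(W(f-.002,y,-.055)) for f,y in((.037,-.042),(.037,.042),(.125,.042),(.125,-.042))])
    k=np.zeros(im.shape[:2],np.uint8);cv2.fillPoly(k,[poly.round().astype(int)],1)
    h=cv2.cvtColor(im,cv2.COLOR_BGR2HSV);m=((h[:,:,1]>110)&(h[:,:,0]<25)).astype(np.uint8)*k
    x,y,w,q=cv2.boundingRect(poly.round().astype(int));print("poly",poly.round(0).tolist(),"area",k.sum(),"brown",m.sum())
    for r in range(y,y+q): print("".join(" " if not k[r,c] else "#" if m[r,c] else "." for c in range(x,x+w)))
    for b in[(.045,0,-.047),(.105,0,-.047)]: print(proj(W(*b)).round(0))
E
python3 -c "
from h import *
look('b7');bucket(20,'s8')"
```

```text
clock: 18.65
tool_pos: [0.578, -0.2355, 0.1752]
orientation: [[-0.996, -0.093, -0.002], [-0.093, 0.996, 0.001], [0.002, 0.001, -1.0]]
wrist_force: [-0.1, 0.3, -2.6]
opening: 0.0171
finger_force: 75.7
tail (np.int64(156), 13) F [ 0.4  0.9 -1.1] op 0.017 ff 75.69767475128174
poly [[261.0, 293.0], [280.0, 268.0], [309.0, 277.0], [291.0, 304.0]] area 1008 brown 160
                   ##                            
                  ######                         
                 ########...                     
                 ########......                  
                #########.........               
               ##########............            
              ##########................         
              ##########...................#     
             #######...........................  
            ########.............................
           ########............................. 
           ########............................. 
          #########............................  
         .#########...........................   
        ...#######..................
[... 437 characters left out ...]
.................         
 ......................................          
......................................           
  ....................................           
     ................................            
       .............................             
          ..........................             
             ......................              
                ..................               
                  ................               
                     ............                
                        ........                 
                          ......                 
                             ..                  
[273. 279.]
[293. 286.]
```

```bash
python3 - <<'E'
from h import *
im=cv2.imread("pics/s8.png");h=cv2.cvtColor(im,cv2.COLOR_BGR2HSV);s=robot.read_state();t=np.radians(20)
W=lambda f,y,u:s["orientation"]@np.array([-(f*np.cos(t)-u*np.sin(t)),y,-.0162-(u*np.cos(t)+f*np.sin(t))])+s["tool_pos"]
print("handle end",[proj(W(.039,y,u)).round(0).tolist() for y in(-.009,.009) for u in(-.011,.011)])
for y in(-.029,-.0145,0,.0145,.029): print("ball at back",y,proj(W(.05,y,-.047)).round(0))
for r in range(260,296): print(r,"".join("%4d"%(h[r,c,2] if h[r,c,1]>100 else 0) for c in range(256,294,1)))
B=np.array([.5705,-.2355]);X=np.array([.9957,.0924]);Y=np.array([-X[1],X[0]])
q=np.array([proj(np.r_[B+a*X+b*Y,.018]) for a,b in((-.11,-.045),(-.11,.045),(.1,.045),(.1,-.045))]);print(q.round(0).tolist())
E
```

```text
handle end [[264.0, 272.0], [261.0, 265.0], [269.0, 266.0], [266.0, 260.0]]
ball at back -0.029 [268. 289.]
ball at back -0.0145 [271. 284.]
ball at back 0 [275. 280.]
ball at back 0.0145 [278. 276.]
ball at back 0.029 [281. 271.]
260   63  66  67  68  56  57  52  57   0   0   0 200 238 229 226 228 228 231 229   0   0   0   0   0 233 233 231 229 227 230 229 228 227 227 227 227 228 232
261   65  69  63  69  64  61  62  70   0   0   0 165 225 232 227 226 228 229   0   0   0   0   0   0   0   0   0 237 234 230 232 230 229 227 226 229 231 229
262   70  68  71  67  62  65  69   0   0   0   0   0 200 237 229 229 231 226   0   0   0   0   0   0   0   0   0   0   0   0   0 235 234 232 231 232 229 195
263   62  70  69  71  60  67   0   0   0   0   0   0 167 230 231 231 228   0   0   0   0   0   0   0   0   0   0   0   0   0   0   0   0   0 239 232 209 158
264   73  74  66  68   0   0   0   0   0   0   0   0   0 216 237 231   0   0   0   0   0   0   0   0   0   0   0   0   0   0   0   0   0   0   0   0   0   0
265   69  59  66  76   0   0   0   0   0   0  71   0   0   0 232   0   0   0   0   0
[... 4147 characters left out ...]
  0   0
292    0   0   0   0   0   0   0   0   0   0   0   0   0   0   0   0   0   0   0   0   0   0   0   0   0   0   0   0   0   0   0   0   0   0   0   0   0   0
293    0   0   0   0   0   0   0   0   0   0   0   0   0   0   0   0   0   0   0   0   0   0   0   0   0   0   0   0   0   0   0   0   0   0   0   0   0   0
294    0   0   0   0   0   0   0   0   0   0   0   0   0   0   0   0   0   0   0   0   0   0   0   0   0   0   0   0   0   0   0   0   0   0   0   0   0   0
295    0   0   0   0   0   0   0   0   0   0   0   0   0   0   0   0   0   0   0   0   0   0   0   0   0   0   0   0   0   0   0   0   0   0   0   0   0   0
[[212.0, 289.0], [232.0, 266.0], [294.0, 301.0], [276.0, 327.0]]
```

```bash
python3 - <<'E'
from h import *
im=cv2.imread("pics/s8.png");a=cv2.imread("pics/scene0.png");h=cv2.cvtColor(im,cv2.COLOR_BGR2HSV)
q=np.array([[218,289],[234,270],[296,303],[278,327]]);k=np.zeros(im.shape[:2],np.uint8);cv2.fillPoly(k,[q],1)
m=((h[:,:,1]>110)&(h[:,:,2]>90)).astype(np.uint8)*k;n,l,st,c=cv2.connectedComponentsWithStats(m);print("bin",[(st[i].tolist()) for i in range(1,n) if st[i][4]>12])
t=robot.camera("top")[:,:,::-1];cv2.imwrite("pics/top8.png",t);b=cv2.imread("pics/top0.png")
for nm,x,y in(("scene",im,a),("top",t,b)):
    d=(np.abs(x.astype(int)-y).max(2)>50).astype(np.uint8);n,l,st,c=cv2.connectedComponentsWithStats(d);print(nm,[st[i].tolist() for i in range(1,n) if 12<st[i][4]<3000])
E
```

```text
bin []
scene [[318, 0, 22, 9, 94], [307, 9, 37, 47, 692], [139, 14, 20, 17, 173], [149, 28, 8, 9, 49], [130, 33, 55, 57, 735], [186, 62, 6, 12, 23], [174, 76, 6, 9, 26], [128, 84, 43, 37, 199], [180, 84, 5, 12, 19], [171, 88, 10, 12, 24], [185, 105, 3, 12, 21], [163, 183, 7, 3, 13], [273, 207, 53, 56, 1296], [227, 307, 20, 17, 147], [280, 312, 23, 29, 224], [315, 316, 10, 10, 37], [307, 341, 10, 11, 49]]
top [[339, 122, 7, 6, 20], [257, 167, 30, 51, 826], [21, 294, 7, 10, 21], [32, 302, 7, 10, 25], [52, 302, 20, 17, 271], [42, 307, 7, 8, 13], [9, 309, 7, 11, 28], [273, 318, 9, 9, 45], [290, 336, 10, 18, 93], [243, 342, 5, 6, 13]]
```

```bash
python3 - <<'E'
from h import *
a=cv2.imread("pics/scene0.png")
for i in range(3):
    im=robot.camera("scene")[:,:,::-1]
    g=(np.abs(im.astype(int)-a).max(2)>35).astype(np.uint8);k=np.zeros_like(g);k[305:400,300:430]=g[305:400,300:430]
    n,l,st,c=cv2.connectedComponentsWithStats(k)
    print(robot.read_state()["clock"],[(st[j].tolist(),cast("scene",c[j],.013)[:2].round(3).tolist()) for j in range(1,n) if st[j][4]>12])
E
```

```text
18.85 [([300, 313, 3, 8, 16], [0.706, -0.204]), ([315, 316, 10, 11, 61], [0.754, -0.186]), ([307, 340, 10, 12, 63], [0.776, -0.255])]
18.9 [([300, 313, 3, 8, 16], [0.706, -0.204]), ([315, 316, 10, 11, 60], [0.754, -0.186]), ([307, 340, 10, 12, 64], [0.776, -0.255])]
18.95 [([300, 313, 3, 8, 15], [0.706, -0.204]), ([315, 316, 10, 11, 62], [0.754, -0.186]), ([307, 340, 10, 12, 64], [0.776, -0.255])]
```

```bash
python3 -m crank '[[[0.0065,0.01,-0.007,0,1],[0.0065,0.02,-0.007,0,1],[0.0065,0.035,-0.007,0,1],[0.0065,0.045,-0.007,0,1],[0.0065,0.05,-0.007,0,1],[0.0065,0.05,-0.007,0,1],[0.0065,0.05,-0.007,0,1],[0.0065,0.05,-0.007,0,1],[0.0065,0.05,-0.007,0,1],[0.0065,0.05,-0.007,0,1]]]'
python3 -m crank '[[[0.008,0.045,0,0,1],[0.005,0.035,0,0,1],[0.003,0.025,0,0,1],[0,0.015,0,0,1],[0,0.007,0,0,1],[0,0,0,0,1],[0,0,0,0,1],[0,0,0,0,1]]]'
python3 -c "
from h import *
look('h0');bucket(20,'s9')"
```

```text
clock: 20.2
tool_pos: [0.4739, 0.1688, 0.2474]
orientation: [[-0.996, -0.095, 0.001], [-0.095, 0.996, 0.001], [-0.001, 0.001, -1.0]]
wrist_force: [0.4, -0.1, -1.9]
opening: 0.0165
finger_force: 75.7
clock: 21.2
tool_pos: [0.4482, 0.2904, 0.2463]
orientation: [[-0.996, -0.092, 0.0], [-0.092, 0.996, -0.0], [-0.0, -0.0, -1.0]]
wrist_force: [0.4, 0.3, -2.0]
opening: 0.0168
finger_force: 75.7
tail (np.int64(156), 12) F [-0.4 -0.8 -1.4] op 0.017 ff 75.72013020515442
poly [[338.0, 137.0], [350.0, 123.0], [376.0, 124.0], [364.0, 139.0]] area 437 brown 48
            #######.......             
           #######.....................
          ########.................... 
         #######.....................  
         ######......................  
        ######......................   
       #######.....................    
      ............................     
     ............................      
    .............................      
   .............................       
   ............................        
  ............................         
 ............................          
.............................          
       .....................           
                    .......            
[346. 128.]
[364. 129.]
```

```bash
python3 - <<'E'
from h import *
h=cv2.cvtColor(cv2.imread("pics/s9.png"),cv2.COLOR_BGR2HSV)
for r in range(115,140): print(r,"".join("%4d"%(h[r,c,2] if h[r,c,1]>110 and h[r,c,0]<25 else 0) for c in range(333,372)))
E
python3 -m crank '[[[0,0,0,0,0.6],[0,0,0,0,0.588],[0,0,0,0,0.588],[0,0,0,0,0.585],[0,0,0,0,0.585]]]' 20 | tail -2
python3 -c "import h;h.look('h1')"
python3 -m crank '[[[0,0,0,0,0.582],[0,0,0,0,0.582]]]' 20 | tail -2
python3 -c "import h;h.look('h2')"
```

```text
115   60  51  57  62  54   0   0   0   0   0   0 185 224   0   0   0   0   0   0   0   0   0   0   0   0   0   0   0   0   0   0   0 198 215 207 223 183  87  69
116   50  56  49  54  51  53   0   0   0   0   0   0   0   0   0   0   0   0   0   0   0   0   0   0   0   0   0   0   0   0   0   0   0 217 224 201 125  63  79
117   50  41  62  67  65  71   0   0   0   0   0   0   0   0   0   0   0   0   0   0   0   0   0   0   0   0   0   0   0   0   0   0   0 212 216 146  64  74  83
118  170 163 165 160 169 198 155   0   0   0   0   0   0   0   0   0   0   0   0 137   0   0   0   0   0   0   0   0   0   0   0   0   0 208 186  89  62  80  88
119  208 198 202 174 149 173 141   0   0   0   0   0   0   0   0   0   0 144 151 179 185 157   0   0   0   0   0   0   0   0   0   0   0   0   0   0   0  87  78
120  198 191 197 160  80  77  87   0   0   0   0   0   0   0   0   0 133 148 165 199 206 185 148   0   0   0   0   0   0   0   0   0   0   0   0   0   0   0  76
121  192 190 206 167  90  83  88   0   0   0   0   0   0   0   0   0 112 137 160 186 178 168 152   0   0   0   0   0   0   0   0   0  
[... 2444 characters left out ...]
7  166  90  68  77  88   0   0   0   0   0   0   0   0   0   0   0   0   0   0   0   0   0   0   0   0   0   0   0   0   0   0   0   0   0   0   0   0   0   0
138  193 165 122  66  76   0   0   0   0   0   0   0   0   0   0   0   0   0   0   0   0   0   0   0   0   0   0   0   0   0   0   0   0   0   0 148   0   0   0
139  197 202 180 158 163 123   0   0   0   0   0   0   0   0   0   0   0   0   0   0   0   0   0   0   0   0   0   0   0   0   0   0   0   0 186 146   0   0   0
opening: 0.0178
finger_force: 15.4
tail (np.int64(156), 12) F [ 1.1  0.2 -1.7] op 0.0175 ff 15.447501540184021
opening: 0.0179
finger_force: 8.2
tail (np.int64(155), 12) F [ 0.7  0.3 -0.9] op 0.0179 ff 8.096423596143723
```

```bash
python3 -m crank '[[[0,0,0,0,0.581],[0,0,0,0,0.581]]]' 20 | tail -1
python3 -c "import h;h.look('h3')"
python3 -m crank '[[[0,0,0,0,0.5803],[0,0,0,0,0.5803]]]' 20 | tail -1
python3 -c "import h;h.look('h4')"
```

```text
finger_force: 6.4
tail (np.int64(172), -5) F [ 0.4  1.5 -1.2] op 0.0179 ff 5.515122413635254
finger_force: 4.9
tail (np.int64(173), -6) F [-0.3  0.2 -1.2] op 0.0178 ff 4.975346848368645
```

```bash
python3 -m crank '[[[0,0,0,0,0.5798],[0,0,0,0,0.5798]]]' 20 | tail -1
python3 -c "import h;h.look('h5');h.bucket(-6,'s10')"
```

```text
finger_force: 4.6
tail (np.int64(173), -6) F [-0.6  0.7 -1.8] op 0.0178 ff 4.642413184046745
poly [[331.0, 140.0], [343.0, 125.0], [368.0, 137.0], [356.0, 152.0]] area 560 brown 178
            ..                        
           .....                      
          ........                    
          .........#                  
         ..........###                
        ............####              
       ..............#####            
      ...............#######          
      ..............##########        
     ..............#############      
    ................##############    
   ..................###############  
  ...................#################
  .................################## 
 ..................#################  
....................################  
  ...................##############   
    ...................###########    
      ....................#######     
        ....................####      
          ....................##      
            ...................       
              ................        
                .............         
                  ..........          
                    ........          
                      .....           
                        ..            
[340. 132.]
[357. 140.]
```

```bash
python3 - <<'E'
from h import *
h=cv2.cvtColor(cv2.imread("pics/s10.png"),cv2.COLOR_BGR2HSV)
for r in range(118,166,2): print(r,"".join("%4d"%(h[r,c,2] if h[r,c,1]>110 and h[r,c,0]<25 else -h[r,c,2]) for c in range(330,392,2)))
s=robot.read_state()
for d in(-5,-15,-25,-35): print(d,pred(d,s))
E
python3 -m crank '[[[0,0,0,0,0.5792],[0,0,0,0,0.5792]]]' 20 | tail -1
python3 -c "import h;h.look('h6')"
```

```text
118  180  62  64  62  58 153 220 216 213 215 214 214 212 214 213 213 211 214 221  92  82 185 155 150 154 147 149 144 142 144 145
120  192  59  63  61  56 100  94 223 224 212 216 214 213 213 216 214 215 224 148  71  86 196 151 148 152 144 140 141 143 144 142
122  174 137  51  58 108 118 133  70  96 167 210 222 215 214 214 217 216 201  65  81  83 204 176 149 143 143 144 143 145 143 147
124  189 217  88 175 153 159 149 120  86  80  79  93 159 183 224 221 215  92  76  83  82 205 200 172 159 152 145 136 140 140 144
126  196 139 168 145 166 150 158 154 116  83  88  91  90  90  94 146 138  77  79  81  70 202 198 199 189 179 167 169 166 162 177
128  143 166 152 143 149 156 162 160 146 104  81  96  91  90  88  88  83  83  79  76  98 197 195 192 196 197 188 190 189 197 189
130  166 147 146 144 150 152 163 164 159 147 124  91  99  93  89  91  74  74  78 133 118 199 191 191 192 189 190 190 194 188 194
132  143 148 142 116  50 115 151 159 159 157 146  85  89  90  90  89  83  79  91 189 176 175 195 194 188 191 192 193 184 190 195
134  148 144 154  66  59  54 114 162 160 134  84  86  92  90  91  89
[... 1685 characters left out ...]
 199 194 193 195 198 204 197 191 208 138 146 207 180
162  212 230 191 198 197 195 200 164 130  98  76  59  63  51  82 189 195 195 197 196 192 196 201 194 200 199 196 193 205 200 210
164  218 232 206 201 195 195 195 198 197 191 161  86  88  53  55  84 142 201 197 196 199 198 201 197 203 198 190  90 198  85 181
-5 (np.float64(172.0), [[356.0, 153.0], [368.0, 137.0]])
-15 (np.float64(188.0), [[351.0, 156.0], [363.0, 141.0]])
-25 (np.float64(210.0), [[345.0, 158.0], [358.0, 143.0]])
-35 (np.float64(239.0), [[339.0, 159.0], [352.0, 144.0]])
finger_force: 4.1
tail (np.int64(173), -6) F [-0.1  1.6 -1. ] op 0.0186 ff 4.126398526132107<stdin>:3: RuntimeWarning: overflow encountered in scalar negative
```

```bash
cat >> h.py <<'E'
def asc(im,x0,x1,y0,y1,st=1):
    h=cv2.cvtColor(im,cv2.COLOR_BGR2HSV)
    for r in range(y0,y1,st):
        o=""
        for c in range(x0,x1,st):
            H,S,V=(int(v) for v in h[r,c]); o+="g" if 35<H<95 and S>90 else "." if S<70 and V>90 else "," if S<70 else "o" if H<25 and V>115 else "x" if H<25 else "?"
        print(r,o)
E
python3 - <<'E'
from h import *
im=robot.camera("scene")[:,:,::-1].copy();cv2.imwrite("pics/s11.png",im);asc(im,320,400,112,180)
asc(cv2.imread("pics/h6.png"),200,370,120,320,4)
E
```

```text
112 oooxxxxxxxx,xxx,ooooooooooooooooooooooooooooooooooooxxoooooggggggggggg?xxxxxxxxx
113 ooooxxx,xxx,xxxxoooooooooooooooooooooooooooooooooooxxxoooogggggggggggggxxxxxxxxx
114 oooooxxxxxx,xxxxoooooooooooooooooooooooooooooooooooxxxoo?gggggggggggggggxxxxxxxx
115 oooooxxxxx,,xxxxxoooooooooooooooooooooooooooooooooxxxxoggggggggggggggggg?xxxxxxx
116 oooooxxxxx,,xxxxxxooooooooooooooooooooooooooooooooxxx?gggggggggggggggggggooxxxxx
117 xooooxxxxx,,xxxxxxxooooooooooooooooooooooooooooooxxxxggggggggggggggggggggooooxxx
118 xxoooxxxxxx,xxxxxxxxooooooooooooooooooooooooooooxxxxxggggggggggggggggggggoooooox
119 xxoooxxxxx,,xxxxxxxxxoooooooooooooooooooooooooooxxxx?gggggggggggggggggggggoooooo
120 xxooooxx,x,,xxxxxxxxx..ooooooooooooooooooooooooxxxxx?gggggggggggggggggggggoooooo
121 xooooooooxxxxxxxxxxx..xxooooooooooooooooooooooxxxxxxggggggggggggggggggggggoooooo
122 oooooooooooooxxxxx.....xxxxoooooooooooooooooooxxxxxx?gggggggggggggggggggggoooooo
123 ooooooooooooooxxxx......xxxxxxoooooooooooooooxxxxxxx??ggggggggggggggggggggoooooo
124 ooooooooooooooxxx........xxxxxxxxoooooooooooxxxxxxxx??ggggggggggggggggggg?oo
[... 6379 characters left out ...]
xxxxxxxxxxxxx,,,,,,,.......o
264 ......,,,,,,,,xxxxxxxxxxxxxx,,,,,,,.......o
268 ......,,,,,,,,xxxxxxxxxxxxxx,,,,,,,.......o
272 .....,,,,,,,,,xxxxxxxxxxxxx,,,,,,,,,......o
276 .....,,,,,,,,,xxxxxxxxxxxxx,,,,,,,,,......o
280 g.,,,,,,,,,,,,xxxxxxxxxxxxx,,,,,,,,,,....oo
284 g.,,,,,,,,,.,,xxxxxxxxxxxxx,,.,,,,,,,,,..oo
288 g.,,,,,,,,,,,,xxxxxxxxxxxxx,,,,,,,,,,,,.ooo
292 gg,,,,,,,,,,.,xxxxxxxxxxxxx,,,,,,,,,,,,.ooo
296 gg,,,,,,,,,,,,,xxxxxxxxxxxx,,,,,,,,,,,,xooo
300 g,,,,,,,,,,,,,,xxxxxxxxxxxx,,,,,,,,,,,,,xxo
304 ,,,,,,,,,,,,,,,xxxxxxxxxxxx,,,,,,,,,,,,,,,,
308 ,,,,,,,,,,,,,,,xxxxxxxxxxxx,,,,,,,,,,,,,,,,
312 ,,,,,,,,,,,,,,,xxxxxxxxxxx,,,,,,,,,,,,,,,,,
316 ,,,,,,,,,,,,,,,,xxxxxxxxxx,,,,,,,,,,,,,,,,,
```

```bash
python3 - <<'E'
from h import *
im=robot.camera("top")[:,:,::-1].copy();cv2.imwrite("pics/top11.png",im);asc(im,150,250,148,206)
E
```

```text
148 ooooooooooooo..,,,............................,xxooooooooooooooooooooooooooooooooooooooooooooooooooo
149 ooooooooooooo..,,,............................,,xooooooooooooooooooooooooooooooooooooooooooooooooooo
150 ooooooooooooo..x,,............................,,xooooooooooooooooooooooooooooooooooooooooooooooooooo
151 ooooooooooooo..,,,,...........................,,xooooooooooooooooooooooooooooooooooooooooooooooooooo
152 ooooooooooooo..x,,,..................,?,......,,xooooooooooooooooooooooooooooooooooooooooooooooooooo
153 ooooooooooooo..,,,,...................,g?.....,,xooooooooooooooooooooooooooooooooooooooooooooooooooo
154 ooooooox?oooo..,,,,...................,?g,....,,xooooooooooooooooooooooo.,oooooooooooooooooooooooooo
155 oooooo,,ggxoo..,,,,...............ooo,,g?g,....,xoooooooooooo............,xooooooooooooooooooooooooo
156 oooooo.,?gggo..xxxx...ooooooooooooooox?ggggg.,,,..........................xooooooooooooooooooooooooo
157 oooooo.,x??xxoooooooooooooxxxxxxxxxxxxggggg?,,............................xooooooooooooooooooooooooo
158 oooooox,,gxoooooxxxxxxxxxxxxxxxxxxxxxx?ggggg,,
[... 4289 characters left out ...]
.........,,ggggggggg???????gxxxxxxxxxxxxxxxooooooooooooooooooooooooooo
200 ,x,,,,?,,g,,,,.........................,,?gg?gg?g?xxxxxxxxxxxooooooooooooooooooooooooooooooooooooooo
201 ,,,x,,g?,,g,,?,,.......................,,gggg?g,?,xxxooooooooooooooooooooooooooooooooooooooooooooooo
202 ,,,,,,,g?xgg,,,,g,....................,,,g??xxxxxxxxxooooooooooooooooooooooooooooooooooooooooooooooo
203 .,,,?,xxx?ggg,,??,,xxx.............,,,,,,xxxxxxxxxxxxooooooooooooooooooooooooooooooooooooooooooooooo
204 .,,,x,,x,?,,gg,,,x?xxxx,..............,,,xxxxxxxxxxxxooooooooooooooooooooooooooooooooooooooooooooooo
205 ..,,,x,?,?xggg,,,,??xxxx,,.,,,,,......,,,xxxxxxxxxxxxooooooooooooooooooooooooooooooooooooooooooooooo
```

The top view's colour map shows three balls against the gate inside the hopper, at columns 168–188 and rows 162–168. Now I'll set the scoop down.

```bash
python3 -m crank '[[[0,0,0,0,1],[0,0,-0.02,0,1],[0.001,-0.02,0,0,1],[0.001,-0.04,0,0,1],[0.001,-0.05,0,0,1],[0.001,-0.05,0,0,1],[0.001,-0.05,0,0,1],[0.001,-0.05,0,0,1],[0.001,-0.035,0,0,1],[0,-0.015,0,0,1]]]' 20
python3 -m crank '[[[0,0,0.05,0,1],[0,0,0.05,0,1],[0,0,0.03,0,1],[0,0,0,0,1],[0,0,0,0,1]]]' 
python3 - <<'E'
from h import *
look('p0');im=robot.camera("scene")[:,:,::-1].copy();cv2.imwrite("pics/s12.png",im);s=robot.read_state();x,y=proj(s["tool_pos"]).astype(int);print(x,y)
asc(im,x-20,x+60,y-40,y+50,2)
for d in(-40,-30,-20,-10,0):print(d,pred(d,s))
E
```

```text
clock: 24.88
tool_pos: [0.4687, -0.0215, 0.2658]
orientation: [[-0.996, -0.089, -0.001], [-0.089, 0.996, -0.001], [0.001, -0.001, -1.0]]
wrist_force: [0.3, -0.2, -1.4]
opening: 0.0178
finger_force: 21.4
clock: 25.5
tool_pos: [0.4705, -0.0179, 0.1372]
orientation: [[-0.996, -0.094, 0.001], [-0.094, 0.996, 0.0], [-0.001, -0.0, -1.0]]
wrist_force: [0.8, -1.0, -1.6]
opening: 0.0174
finger_force: 21.4
tail (np.int64(172), -5) F [ 0.   0.4 -1.4] op 0.0178 ff 21.35937988758087
274 203
163 oooxxxxooxooox.xxooooooooooooooooooooooo
165 oooxxx..xx,...xxxooooooooooooooooooooooo
167 oooxxxxx,..,xxxxxooooooooooooooooooooooo
169 oooxxxxxxxxxxxxxx,oooooooooooooooooooooo
171 oooxxxxxxxxxxxxxxxoooooooooooooooooooooo
173 oooxxxxxxxxxxxxxxxoooooooooooooooooooooo
175 ooogxxxxxxxxxxxxxooooooooooooooooooooooo
177 ooogxxxxxxxxxxxxxoooooooooooooooooooooog
179 oooggxxxxxxxxxxxxooooooooooooooooooooo?g
181 ooogg?xxxxxxxx?xxooooooooooooooooooooggg
183 oooggxxxxxxxxxxxoooooooooooooooooooooggg
185 oooggxxxxxxxxxxxooooooooooooooooooooggg.
187 oooggxxxxxxxxxxxoooooooooooooooooooggggx
189 oooxxxxxxxxxxxoooooooooooooo
[... 995 characters left out ...]
ooooooo
235 xxxxxxxxxxx..........xxooooooooooooooooo
237 xxxxxxxxxxxx........oxoooooooooooooooooo
239 xxxxxxxxxxxxx.......xooooooooooooooooooo
241 xxxxxxxxxxxxxx.....xoooooooooooooooooooo
243 xxxxxxxxxxxxxxx...xxoooooooooooooooooooo
245 oxxxxxxxxxxxxxxx.xxooooooooooooooooooooo
247 oooxxxxxooxxxxxxxxoooooooooooooooooooooo
249 ooooxxxxooooxxxxxooooooooooooooooooooooo
251 ooooooxoooooooxxxooooooooooooooooooooooo
-40 (np.float64(255.0), [[283.0, 245.0], [298.0, 226.0]])
-30 (np.float64(224.0), [[289.0, 246.0], [304.0, 226.0]])
-20 (np.float64(198.0), [[294.0, 245.0], [309.0, 225.0]])
-10 (np.float64(179.0), [[299.0, 244.0], [314.0, 224.0]])
0 (np.float64(166.0), [[303.0, 242.0], [319.0, 221.0]])
```

```bash
python3 -m crank '[[[-0.02,0,0.016,0,1],[-0.02,0,0.016,0,1],[0.0075,0,0.007,0,1],[0.0075,0,0.007,0,1],[0.0075,0,0.007,0,1],[0.0075,0,0.007,0,1],[0.0075,0,0.007,0,1],[0.0075,0,0.007,0,1],[0.0075,0,0.007,0,1],[0.005,0,0.007,0,1]]]'
python3 -m crank '[[[0,0,0,0,1],[0,0,0,0,1]]]'
python3 - <<'E'
from h import *
look('p1');im=robot.camera("scene")[:,:,::-1].copy();cv2.imwrite("pics/s13.png",im);s=robot.read_state()
asc(im,250,330,190,262,2);asc(cv2.imread("pics/p1.png"),200,370,120,320,5)
for d in(-20,-10,0):print(d,pred(d,s))
E
```

```text
clock: 26.85
tool_pos: [0.4519, -0.0198, 0.0478]
orientation: [[-0.996, -0.093, -0.0], [-0.093, 0.996, -0.0], [0.0, -0.0, -1.0]]
wrist_force: [1.6, 0.7, 0.4]
opening: 0.0174
finger_force: 20.4
clock: 27.1
tool_pos: [0.4517, -0.0197, 0.048]
orientation: [[-0.996, -0.093, -0.002], [-0.093, 0.996, 0.0], [0.002, 0.0, -1.0]]
wrist_force: [-0.1, -0.3, -1.2]
opening: 0.0176
finger_force: 20.1
tail (np.int64(158), 12) F [ 0.5  0.7 -0.9] op 0.0178 ff 20.090290009975433
190 oooxxxxxxxxxxxxxxooooooooooooooooooogggg
192 oooxxxxxxxxxxxxx,ooooooooooooooooooggggg
194 oooxxxxxxxxxxxxxxooooooooooooooooo?ggg..
196 ooooxxxxxxxxxxxxooooooooooooooooogggggg.
198 oooooxxxxxxxxxx,ooooooooooooooooogggggg.
200 ooooo?xxxxxxxxxxooooooooooooooooo????gg.
202 oooooxxxxxxxxxxoooooooooooooooooo??g?g?g
204 oooooxxxxxxxxxxoooooooooooooooooo?g??g??
206 oooooxxxxxxxxxooooooooooooooooooo???????
208 oooox,xxxxxxxxooooooooooooooooooo?g?gggg
210 ooox,xxxxxxxxoooooooooooooooooooo???g??g
212 xox,,xxxxxxx,ooooooooooooooooooox???g?g?
214 xxx,xxxxxxxx,oooooooooooooooooooxxg????g
216 xxxxxxxxxxxxxoooooooooooooooooooooxx???,
218 x
[... 2016 characters left out ...]
xxxxxxxxx,,xooooooooo
255 oxxxooxxx,,,xxxxxxxxxx,,xooooooooo
260 ooooox,,,,,,xxxxxxxxxx,,,,,ooooooo
265 ooooo,,,,,,,xxxxxxxxxx,,,,,,oooooo
270 ooooo,,,,,,,xxxxxxxxxx,,,,,,oooooo
275 ooooo,,,,,,,xxxxxxxxxx,,,,,,,ooooo
280 oooo,,,,,,,,xxxxxxxxxx,,,,,,,ooooo
285 ooox,,,,,.,,xxxxxxxxxx,.,,,,,,oooo
290 ox,,,,,,,,,,xxxxxxxxxx,.,,,,,,,,oo
295 o,,,,,,,,,,,xxxxxxxxxx,,,,,,,,,,oo
300 x,,,,,,,,,,,xxxxxxxxxx,,,,,,,,,,,o
305 ,,,,,,,,,,,,xxxxxxxxx,,,,,,,,,,,,,
310 ,,,,,,,,,,,,xxxxxxxxx,,,,,,,,,,,,,
315 ,,,,,,,,,,,,xxxxxxxxx,,,,,,,,,,,,,
-20 (np.float64(198.0), [[288.0, 260.0], [303.0, 241.0]])
-10 (np.float64(179.0), [[293.0, 259.0], [308.0, 239.0]])
0 (np.float64(166.0), [[297.0, 257.0], [311.0, 237.0]])
```

```bash
python3 -m crank '[[[0,0,0.002,0,1],[0,0,0,0,0.6],[0,0,0,0,0.3],[0,0,0,0,-0.2],[0,0,-0.02,0,-0.5],[0,0,-0.04,0,-1],[0,0,-0.05,0,-1],[0,0,-0.04,0,-1],[0,0,0,0,-1],[0,0,0,0,-1]]]'
python3 - <<'E'
from h import *
s=robot.read_state();im=robot.camera("wrist")[:,:,::-1].copy();cv2.imwrite("pics/p2.png",im);asc(im,170,400,100,420,5)
print(s["tool_pos"],s["joint_pos"].round(2))
sc=robot.camera("scene")[:,:,::-1].copy();cv2.imwrite("pics/s14.png",sc);asc(sc,262,318,212,260,2)
E
```

```text
clock: 28.45
tool_pos: [0.4519, -0.0195, 0.1958]
orientation: [[-0.996, -0.094, -0.0], [-0.094, 0.996, 0.0], [0.0, 0.0, -1.0]]
wrist_force: [-0.2, -0.4, -0.5]
opening: 0.0854
finger_force: 0.0
100 ooooooooxxxxxxxxxxxxxxxxxxxxoooooooooooooooooo
105 ooooooooxxxxxxxxxxxxxxxxxxxooooooooooooooooooo
110 ooooooooxxxxxxxxxxxxxxxxxxxooooooooooooooooooo
115 ooooooooxxxxxxxxxxxxxxxxxxxooooooooooooooooooo
120 ooooooooxxxxxxxxxxxxxxxxxxxooooooooooooooooooo
125 oooooooxxxxxxxxxxxxxxxxxxxxooooooooooooooooooo
130 oooooooxxxxxxxxxxxxxxxxxxxxooooooooooooooooooo
135 oooooooxxxxxxxxxxxxxxxxxxxxooooooooooooooooooo
140 ooxxxxxxxxxxxxxxxxxxxxxxxxxooooooooooooooooooo
145 ooooooxxxxxxxxxxxxxxxxxxxxxxoooooooooooooooooo
150 ooooooxxxxxxxxxxxxxxxxxxxxxxxooooooooooooooooo
155 ooooooxxxxxxxxxxxxxxxxxxxxxxooooooxxxxxxoooooo
160 ooooxxxxxxxxxxxxxxxxxxxxxxxxxxxxxxxoooooooooox
165 ooooxxxxxxxxxxxxxxxxxxxxxxxxxxxxxxxooooooooooo
170 ooooxxxxxxxxxxxxxxxxxxxxxxxxxxxxxxxooooooooooo
175 oooooxxxxxxxxxxxxxxxxxxxxxxxxxxxxxxooooooooooo
180 oooooxxxxxxxxxxxxxxxxxxxxxxxxxxxxxxooooooooooo
185 oooooooxxxxxxxxxxxxxxxxxxxxxoooooooo
[... 2530 characters left out ...]
ooooooo
218 xxxxxxxxoooooooooooooooooooo
220 ooxxxxxxxooo.ooooooooooooooo
222 ooxoxxxxoooo,..ooooooooooooo
224 oxoooxxx.x.......ooooooooooo
226 xooooooo............oooooooo
228 xxxooooo............oooooooo
230 xxxxxooo............oooooooo
232 xxxxxxo...............oooooo
234 xxxxxx...,............oooooo
236 xxxxx...................oooo
238 xxxxx..,.................ooo
240 xxxxx....................ooo
242 xxxooo..................oooo
244 xxooox.................ooooo
246 xooooo................oooooo
248 xooooooo,............ooooooo
250 oooooooooo...........ooooooo
252 oooooooooooo........oooooooo
254 oooooooooooooo.....ooooooooo
256 oooooooooooooooo..oooooooooo
258 oooooooooooooooooooooooooooo
```

```bash
python3 -m crank '[[[-0.02,0.025,0,0,-1],[-0.04,0.047,0,0,-1],[-0.04,0.047,0,0,-1],[-0.037,0.0455,0,0,-1],[0,0,0,0,-1],[0,0,0,0,-1]]]'
python3 - <<'E'
from h import *
s=robot.read_state();im=robot.camera("wrist")[:,:,::-1].copy();cv2.imwrite("pics/k0.png",im)
c=np.linalg.inv(robot.camera_params("wrist")["mount"])
for P in([.573,.157,.127],):
    t=s["orientation"].T@(np.array(P)-s["tool_pos"]);q=c@np.r_[t,1];K=robot.camera_params("wrist")["intrinsics"];print("expected knob top px",(K@q[:3]/q[2])[:2])
print(s["tool_pos"],s["joint_pos"].round(2));asc(im,190,370,180,400,3)
E
```

```text
clock: 29.3
tool_pos: [0.5725, 0.156, 0.1945]
orientation: [[-0.996, -0.093, -0.003], [-0.093, 0.996, -0.002], [0.003, -0.002, -1.0]]
wrist_force: [-0.7, -0.8, -0.2]
opening: 0.0852
finger_force: 0.0
expected knob top px [284.9112324  222.16726466]
[0.57250437 0.15598897 0.19449646] [-0.55  0.42  0.29  1.79 -0.14  0.95  1.47]
180 xxxxxxxxxxxxxxxxxxxgggg,...,,,,,,,,,,....g..?ggggggggggggggg
183 oxxxxxxxxxxxxxxxxxxggg?...,,,,,,,,,,,,,...gggggggggggggggggg
186 ooxxxxxxxxxxxxxxxxxggg,..,,,,,,,,,,,,,,,...ggxo?gggggggggggg
189 oooooxxxxxxxxxxxxx?gg,..,,,,,,,,,,,,,,,,,..gxooo?ggggggggggg
192 ooooooxxxxxxxxxxxxxgg,.,,,,,,,,,.,,,,,,,,...ooooxggggggggggg
195 ooooooxxxxxxxxxxxxxg,.,,,,,,,,,,.,,,,,,,,,..ooooxggggggggggg
198 ooooooooxxxxxxxxxxxg,.,,,,,,,,,,.,,,,,,,,,..?ooxgggggggggggg
201 ooooooooxxxxxxxxxxxg,,,,,,,,,,,..,,,,,,,,,,.?ggggggggggggggg
204 ooooooooxxxxxxxxxxxg,,,,,,,,,,,..,,,,,,,,,,..ggggggggggggggg
207 oooooooooxxxxxooooog.,,,,,,,,,,..,,,,,,,,,,..?..gggggggggggg
210 ooooooooooxxxoooooog,,,,,,,,,,,..,,,,,,,,,,.?...gggggggggggg
213 ooooooooooooooooooog,,,,,,,,,,,..,,,,,,,,,,.gg..ggggg
[... 3337 characters left out ...]
,,,,,,,,,,,,,,,,,,,,,,,,,,,,,,,,,,,,,,,,,,,,xxoooo
372 ooxx,,,,,,,,,,,,,,,,,,,,,,,,,,,,,,,,,,,,,,,,,,,,,,,,,,,,,,xo
375 x,,,,,,,,,,,,,,,,,,,,,,,,,,,,,,,,,,,,,,,,,,,,,,,,,,,,,,,,,,,
378 ,,,,,,,,,,,,,,,,,,,,,,,,,,,,,,,,,,,,,,,,,,,,,,,,,,,,,,,,,,,,
381 ,,,,,,,,,,,,,,,,,,,,,,,,,,,,,,,,,,,,,,,,,,,,,,,,,,,,,,,,,,,,
384 ,,,,,,,,,,,,,,,,,,,,,,,,,,,,,,,,,,,,,,,,,,,,,,,,,,,,,,,,,,,,
387 ,,,,,,,,,,,,,,,,,,,,,,,,,,,,,,,,,,,,,,,,,,,,,,,,,,,,,,,,,,,,
390 ,,,,,,,,,,,,,,,,,,,,,,,,,,,,,,,,,,,,,,,,,,,,,,,,,,,,,,,,,,,,
393 ,,,,,,,,,,,,,,,,,,,,,,,,,,,,,,,,,,,,,,,,,,,,,,,,,,,,,,,,,,,,
396 ,,,,,,,,,,,,,,,,,,,,,,,,,,,,,,,,,,,,,,,,,,,,,,,,,,,,,,,,,,,,
399 ,,,,,,,,,,,,,,,,,,,,,,,,,,,,,,,,,,,,,,,,,,,,,,,,,,,,,,,,,,,,
```

```bash
python3 - <<'E'
from h import *
s=robot.read_state();R=s["orientation"];im=cv2.imread("pics/k0.png")
for r in(243,249):
    g=im[r-2:r+3,260:315].astype(float).mean((0,2));d=np.abs(np.diff(g));print(r,(np.sort(np.argsort(d)[-6:])+260))
v=im[200:300,280:294].astype(float).mean((1,2));print((np.argsort(np.abs(np.diff(v)))[-5:]+200))
for q in[(287,253.5),(277,247),(297,247)]: print((R.T@(cast("wrist",q,.127,s)-s["tool_pos"])).round(4))
w=((im.min(2)>120)).astype(np.uint8)[188:224,276:300];p=np.argwhere(w);print("white",p.mean(0)[::-1]+[276,188],p[:,0].min()+188,p[:,0].max()+188)
print((R.T@(cast("wrist",p.mean(0)[::-1]+[276,188],.127,s)-s["tool_pos"])).round(4))
E
```

```text
243 [273 274 275 296 297 298]
249 [273 274 275 295 296 297]
[219 220 297 254 255]
[-0.022   0.0025  0.0679]
[-0.0176 -0.0039  0.068 ]
[-0.0176  0.0089  0.0679]
white [285.61538462 206.07692308] 192 219
[0.0095 0.0015 0.068 ]
```

```bash
python3 -m crank '[[[0,0.0015,0.03,0,-0.3],[0,0,0.03,0,-0.3],[0,0,0.025,0,-0.3],[0,0,0.015,0,-0.3],[0,0,0,0,1],[0,0,0,0,1],[0,0,0,0,1],[0,0,0,0,1],[0,0,0,0,1]]]' 80
python3 -c "
from h import *
s=robot.read_state();o=s['orientation'];print(s['tool_pos'],np.degrees(np.arctan2(o[1,0],o[0,0])),s['wrist_force'],s['torque'])"
```

```text
clock: 30.48
tool_pos: [0.574, 0.159, 0.0976]
orientation: [[-0.996, -0.093, 0.002], [-0.093, 0.996, 0.001], [-0.002, 0.001, -1.0]]
wrist_force: [-1.9, 1.7, 6.2]
opening: 0.0139
finger_force: 79.3
[0.57399072 0.158986   0.09764262] -174.63616770770395 [-1.85826191  1.66353947  6.22842816] [ 0.03797365  0.27710945 -0.09766055]
```

```bash
python3 -m crank '[[[0,0,0,8,1],[0,0,0,8,1],[0,0,0,8,1],[0,0,0,8,1],[0,0,0,8,1],[0,0,0,8,1],[0,0,0,0,1]]]'
python3 -c "
from h import *
s=robot.read_state();o=s['orientation'];print(s['tool_pos'],np.degrees(np.arctan2(o[1,0],o[0,0])),s['wrist_force'],s['torque'])"
python3 -m crank '[[[0,0,0,7,1],[0,0,0,7,1],[0,0,0,5,1],[0,0,0,4,1],[0,0,0,1,1],[0,0,0,0,1],[0,0,0,0,1],[0,0,0,0,1]]]'
python3 - <<'E'
from h import *
s=robot.read_state();o=s['orientation'];print(s['tool_pos'],np.degrees(np.arctan2(o[1,0],o[0,0])),s['wrist_force'],s['torque'])
im=robot.camera("top")[:,:,::-1].copy();cv2.imwrite("pics/top15.png",im);asc(im,150,205,120,172)
E
```

```text
clock: 31.35
tool_pos: [0.5742, 0.1599, 0.0976]
orientation: [[-0.736, 0.677, 0.002], [0.677, 0.736, 0.002], [-0.001, 0.003, -1.0]]
wrist_force: [-1.6, 2.3, 6.1]
opening: 0.0137
finger_force: 79.7
[0.57420314 0.15989289 0.09763854] 137.4065379242963 [-1.58551219  2.271028    6.10086442] [0.34325328 0.19065348 0.18065712]
clock: 32.35
tool_pos: [0.5746, 0.1602, 0.0976]
orientation: [[-0.398, 0.917, 0.003], [0.917, 0.398, 0.002], [0.001, 0.004, -1.0]]
wrist_force: [0.8, 3.2, 6.0]
opening: 0.014
finger_force: 79.4
[0.57455643 0.16020262 0.0976499 ] 113.47623084729834 [0.75033622 3.20574212 6.01793462] [0.6029681  0.09497915 0.20795581]
120 ooooooooooooooooooooooooooooooooooooooooooooooooooooooo
121 ooooooooooooooooooooooooooooooooooooooooooooooooooooooo
122 ooooooooooooooooooooooooooooooooooooooooooooooooooooooo
123 ooooooooooooooooooooooooooooooooooooooooooooooooooooooo
124 ooooooooooooooooooooooooooooooooooooooooooooooooooooooo
125 ooooooooooooooooooooooooooooooooooooooooooooooooooooooo
126 oooooooooooooooooooooooooooooooooooooooo....ooooooooooo
127 oooooooooooooooooooooooooooo.......
[... 1960 characters left out ...]
xxxxxxxxxxxxooo........??gg??gg?gg??ggg?
161 oooooooo?ggggg?xxxx.................,?gg?????????g??ggg
162 oooooooo?ggggg?g?,,..................?gg??gg?g?gg?ggggg
163 oooooooo?ggg?ggg?,,...................g???g?gg??g???g?g
164 oooooooo?ggggggg,,,...................g??g???g?gg??g???
165 oooooooo?gg?gggg,,...................?gg???g?g??g??g?g?
166 oooooooo?gggggggg,...................????g??g?g??ggg?g?
167 oooooooo.?gggggg?,,..................??????g?gggg????gg
168 ooooooooo?gg??gg,,...................?....??????g?ggggg
169 oooooooooggggggg,,...................?...???g????gggg?g
170 oooooooooggggggg,,...................?...??????g?g????g
171 ooooooooogg,g?ggg,...................?..??ggg?g???g??g?
```

```bash
python3 -c "
from station import robot
print(robot.finish_job())"
```

```text
the job is handed in; nothing more can be done
None
```

I handed the job in at about 32 s. Three balls went from the bin through the hopper into the tray, the scoop is down level on the table, and the knob is still gripped at the third stop (about 72° by the tool's own reading). The other two balls rolled out of the bin during scooping and lay at rest on the table when last checked; I did not re-check the bystanders with the camera at the end.

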